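Lay power modules in the test cradle and lock the bail

ROBOT

A 7-joint arm with a two-finger parallel gripper is mounted at the origin on the work surface. World frame = base frame: x ahead of the robot, y to its left, z up, the work surface at z = 0. Lengths are in mm, angles in degrees, forces in N, time in s.
With the tool pointing down it reaches from about 425 to 825 mm from the base axis. Payload 3.6 kg.
Tool frame: the origin (TCP) lies at the very end of the fingers, on their centre line; the grasp point (between the pads) lies arm.grip_point_offset behind it (arm.grip_point_offset is the distance from the TCP to the grasp point, in mm); z points along the fingers, y is the direction in which the jaws open and shut (so a half turn about z gives the same grasp; the last joint's range is limited). The gripper opens to 85 mm and grips with 20 to 120 N. Pads are 22 mm wide; open, the fingers measure 114 mm over their backs; the gripper's body (76 mm by 85 mm) begins 54 mm behind the grasp point. The pads swing forward as they close: fully open they stand 13 mm farther back than shut.
Start: joints at [70.445, 35.231, -0.722, 81.555, 0.464, 63.22, -2.315], TCP at [201.268, -618.024, 231.297] pointing down, gripper open.
Joint ranges: [-178.69, 178.69], [-17.37, 117.87], [-77.05, 75.6], [15.02, 138.74], [-78.02, 258.01], [0.78, 113.62], [-162.83, 162.83]. Speed limits (degrees/s): [159.86, 159.86, 180, 180, 180, 180, 180].

INTERFACE

Orientations are given as a 3x3 rotation matrix whose columns are the frame's x, y, z axes.
In Python, from rig import sensors, viewer, order, trace, landmark_of, arm gives the robot as it stands.
- The arm moves only by the tool move_arm, never from a script. Its argument "series" is a list of rows, each a list of 7 numbers: the shift along the tool's x, y, z in m, then the turn, a rotation vector about the tool's x, y, z in rad, then the opening, from 0 (shut) to 1 (fully open). In form: [[tx, ty, tz, ax, ay, az, fingers], ...]. A call has 1 to 8 rows; each row is the pose to reach, as a shift and turn from the pose commanded when the call began, along the tool's axes at that moment; what a row does not reach only later rows make up. A row lasts 1/8 s, in which the tool goes at most 62.5 mm and 10.7 degrees, less where a joint would pass 70% of its speed; a pose out of reach is approached as far as the arm can. A call with a gripper value outside its range is refused whole. The fingers move at their own pace and stop on an object; the grip force is fixed at half the most. Time passes only in rows, so rows that repeat a pose let the fingers close. It gives the time, the measured TCP pose, the force and the opening at its end, in the units of the state.
- sensors.sense(): the state, without advancing time (a new reading comes with each control period).
- viewer.read_camera(name): name is "scene" or "top" or "wrist"; returns the picture (384x512x3 uint8, blue, green, red); there is no depth.
- viewer.camera_params(name): a dict with "K" (3x3 intrinsics, pixels), "xyz" and "attitude" of the camera in the world; the wrist camera has in their place "T_tool_cam" (4x4, takes a point from camera to tool coordinates, whose origin is the TCP and whose axes are the flange's). Camera axes: x right, y up, looking along -z (the intrinsics and any distortion apply to the point x, -y, -z); pixel columns grow to the right and rows downward; lengths in mm; the calibration is good to about 2 mm. A picture is of the moment at which its call begins: read the wrist's pose just before it. camera_params takes no time and is no camera call.
- order.job_done(): hands the job in, once; it reports no verdict.
Trained networks look in the newest picture that a camera, given by its name, has taken for a name from the list of things; names that differ only in an ending like _2 or _b are one class to them, and where a whole thing is asked for, a point or a joint stands for the part that bears it (a point fixed in the world has none). Each returns a list of dicts, best first, with "score" (0 to 1); they miss things now and then, are a little off and sometimes report something else, mostly with a low value. They report only what shows in the picture. A call takes as long as a camera call.
- trace(camera, thing): "pixels" (384x512 bool, what is visible of it) and "pixel" ([row, column] in pixels, amid what is visible of it).
- landmark_of(camera, thing): "pixel" ([row, column] in pixels: a listed point, or the origin of a listed thing).
The state is a dict: "time": time; "joints": joint angles; "dq": joint speeds; "joint_efforts": joint torques, N m; "tool_pos": TCP position; "tool_rot": TCP orientation; "contact_force": force on the tool from outside, world axes, zero at the start; "wrist_torque": the same for the moment, N m; "finger_gap": finger opening in mm.
Only numpy, scipy, OpenCV 4.12 (cv2) and the standard library are available. Lean on these libraries where they do the work, as an engineer would, in place of code of your own. Each camera call takes 0.05 s, during which the arm holds its last target.

TASK

Two or three square aluminium power modules stand on end on the shelf. Get every one of them lying flat and lengthways, side by side, on the bed of the test cradle, fully on the bed up to the step (stood on the low ledge against the step, a module is easily tipped over onto the bed by a push high on its face). Then squeeze the release paddle in the grip of the lever and swing the lever fully down so that its bail bar closes over the modules, and after that press the round push button on the steel bench module. Leave the jar, the inductor, the enclosure half and the shield lid where they are.

Things in the scene. Friction and masses are not known exactly. Their poses are not given: they have to be found in the camera images.
- cradle: steel test cradle, fixed. Origin on the shelf (z = 0) under the middle of the step edge; x points from the ledge to the bed, z up. Posts at x = 175 mm, y = -160 and +152 mm (tops 110 mm high) carry the lever's shaft; a toothed sector stands outside the lever at y = -210 to -231 mm, within 95 mm of the pivot.
- step_mid (a point): middle of the step's upper edge (cradle x = 0, y = 0, 22 mm high); axes as the cradle. Before it (-x) the ledge, a flat plate with its top 12 mm high, x = -120 to 0, y = -150 to 160 mm. The step is 10 mm high: a module standing with its base against it, pushed high towards +x, turns over it and lies flat on the bed, centre at x about 50 to 60 mm.
- bed_mid (a point): middle of the bed's flat top, cradle x = 68, y = 0 mm, 22 mm high; axes as the cradle. The bed runs from the step (x = 0) to a back stop at x = 136 mm (top 44 mm high), between side rails at y = -135 and +135 mm (tops 36 mm high). Room for three modules lying along x, at y = -92, 0 and +92 mm; a lying module's centre is 49 mm above the shelf.
- lever_pivot (a point): the lever's pivot on the cradle (cradle x = 175, y = -190 mm, 90 mm high); the pivot line runs along the cradle's y axis
- lever_grip (a point): middle of the lever's black grip, a bar 22 x 22 mm, 138 to 232 mm from the pivot (this point: 200 mm). Its x axis points along the lever to the pivot, y along the pivot line. On its -y side the release paddle, an aluminium bar 56 x 14 mm centred beside this point, stands out 9 mm (31 mm over both); squeezing along y drives it in (24 mm over both).
- lever (a joint): lever angle, rad: 0 = fully up (pointing to the cradle's -x and up, 1.10 rad above level), 1.10 = fully down (level, pointing to -x). Starts at 0 to 0.14. Turns with light friction (about 4 N at the grip) and stays where left, but a pawl stops it at about 0.17, 0.49 and 0.82 unless the release paddle is held in; squeezing again frees it.
- bail_mid (a point): middle of the bail bar, 14 mm thick, 320 mm long along the cradle's y, 110 mm from the pivot line; it moves with the lever. With the lever fully down its underside is 81 mm above the shelf over the middle of the bed and clears lying modules by 5 mm.
- release (a joint): travel of the release paddle, m: 0 = out (locked), 0.007 = fully in; the pawl is free above about 0.005. Spring: 2.4 N at first, 8 N fully in.
- bench_module: steel bench module, fixed: a box 130 x 110 x 55 mm, origin at the centre of its underside; on top a rocker switch (not used, 34 mm off towards its +x) and a round push button (28 mm off towards its -x)
- start_top (a point): centre of the top face of the round push button (30 mm wide) on the bench module, pressed straight down
- start (a joint): travel of the push button, m: 0 = out, 0.006 = fully down (5 N); springs back
- module_a: aluminium power module, a square brick 54 x 54 x 120 mm with fine grooves along its four sides and black end caps, about 0.3 to 0.6 kg; origin at the centre of its lower end, z along its 120 mm length (upright at the start), x and y square to the side faces. It starts standing on end on the shelf. Two or three modules are present; an absent one reads None.
- module_b: aluminium power module, a square brick 54 x 54 x 120 mm with fine grooves along its four sides and black end caps, about 0.3 to 0.6 kg; origin at the centre of its lower end, z along its 120 mm length (upright at the start), x and y square to the side faces. It starts standing on end on the shelf. Two or three modules are present; an absent one reads None.
- module_c: aluminium power module, a square brick 54 x 54 x 120 mm with fine grooves along its four sides and black end caps, about 0.3 to 0.6 kg; origin at the centre of its lower end, z along its 120 mm length (upright at the start), x and y square to the side faces. It starts standing on end on the shelf. Two or three modules are present; an absent one reads None.
- module_a_mid (a point): centre of module_a, 60 mm from either end, axes as the module; None when the module is absent
- module_b_mid (a point): centre of module_b, 60 mm from either end, axes as the module; None when the module is absent
- module_c_mid (a point): centre of module_c, 60 mm from either end, axes as the module; None when the module is absent
- insert_jar: bystander: brass heat-set insert jar, 60 mm wide, 85 mm tall, standing; origin under its centre
- inductor: bystander: tan ceramic inductor bobbin, 68 mm wide, 50 mm tall; origin under its centre
- enclosure: bystander: gray plastic enclosure half, an open box 130 x 85 x 35 mm; origin under its centre
- shield_lid: bystander: tin shield lid, 75 x 55 x 9 mm, lying flat; origin under its centre

How it is judged:
By the outcome, as a careful person would: the job done as asked, in the order asked, and still so for the second after the job is handed in, with the robot touching nothing.
Of module_a, module_b, module_c only 2 to 3 are there at a start; the rules pass over those that are not, and their reading is None.
At some moment in a run one of module_a, module_b, module_c may be knocked a few centimetres aside while the robot is not near it.
Once in a run the grip may slacken for a moment while it holds something.
It also fails if it takes over 210 s, if anything falls off the work surface, if the arm or the gripper's body presses on something with over 40 N, if the wrist force passes 120 N, or if a joint passes its speed limit or range.

## Working session

There is one attempt and no reset: what is moved stays moved. The work goes in short steps, Python scripts to look and compute and a tool call to move; the robot and the scene stay as the last step left them, time stands still between calls to the robot, and variables do not carry over. Pictures are saved under pics/ and viewed, and the job is handed in when it is done.

Besides the shell and the picture viewer there is one more tool, called after ">>>" as name([rows], argument=value, ...), one row to a line, values as JSON. move_arm: Moves the arm, as the interface text tells. Its arguments: {"type":"object","properties":{"series":{"type":"array","items":{"type":"array","items":{"type":"number"}}}},"required":["series"]}

```bash
ls; mkdir -p pics; cat > h.py <<'E'
import numpy as np, cv2
from rig import sensors, viewer, order, trace, landmark_of, arm
def snap(c,name):
    im=np.asarray(viewer.read_camera(c)); cv2.imwrite('pics/'+name,im); return im
E
python3 - <<'E'
from h import *
s=sensors.sense(); print(s)
for c in ['scene','top','wrist']:
    print(c,viewer.camera_params(c)); snap(c,c+'0.png')
print(arm.grip_point_offset, [a for a in dir(arm) if a[0]!='_'])
E
```

```text
pics
{'time': 0.0, 'joints': array([70.44483667, 35.29026898, -0.72207919, 81.6413982 ,  0.46498023,
       63.2178181 , -2.31321867]), 'dq': array([-0.08803705, -0.09048564,  0.0082065 , -0.02629558, -0.06978418,
        0.07659204, -0.05959429]), 'joint_efforts': array([-2.31673894e-04, -4.69215488e+01,  2.58928863e-01, -1.71032667e+01,
        9.93026159e-03,  9.65678279e-03, -8.55135568e-06]), 'tool_pos': array([ 201.02166738, -617.33771121,  230.12618426]), 'tool_rot': array([[ 9.50830092e-01,  3.09711830e-01, -8.47424733e-04],
       [ 3.09712984e-01, -9.50827029e-01,  2.41407772e-03],
       [-5.80859149e-05, -2.55783618e-03, -9.99996727e-01]]), 'contact_force': array([-0.44023469,  0.68631655, -0.03270926]), 'wrist_torque': array([-0.05206505, -0.04318273, -0.01672373]), 'finger_gap': 85.2025169832729}
scene {'K': array([[438.5327926 ,   0.        , 267.59300211],
       [  0.        , 438.5327926 , 188.0981655 ],
       [  0.        ,   0.        ,   1.        ]]), 'xyz': array([1391.51756032, -477.3184666 ,  914.28785866]), 'attitude': array([[ 0.46592921, -0.53312564,  0.7
[... 370 characters left out ...]
99648427, -0.07962478],
       [-0.99965782,  0.02579248, -0.00435739],
       [-0.00228835,  0.07971108,  0.99681538]])}
wrist {'K': array([[299.67134994,   0.        , 263.14327585],
       [  0.        , 299.67134994, 191.43339007],
       [  0.        ,   0.        ,   1.        ]]), 'T_tool_cam': array([[-3.75471532e-04,  9.63040269e-01,  2.69357195e-01,
         6.70913895e+01],
       [ 9.99999929e-01,  3.68759828e-04,  7.55166089e-05,
        -4.26754673e-01],
       [-2.66025773e-05,  2.69357204e-01, -9.63040340e-01,
        -1.43303646e+02],
       [ 0.00000000e+00,  0.00000000e+00,  0.00000000e+00,
         1.00000000e+00]])}
18.700000000000003 ['Unreachable', 'grip_point_offset']
```

View pics/scene0.png

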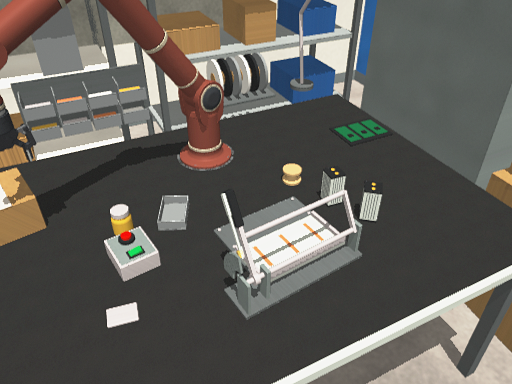

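View pics/top0.png

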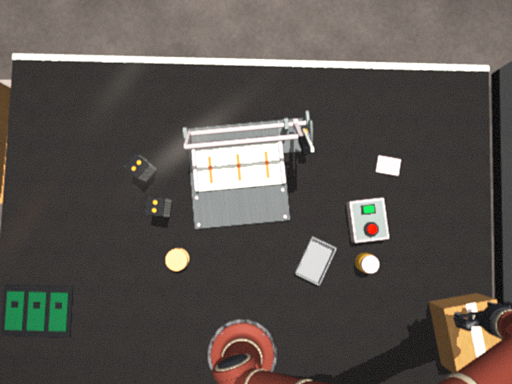

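View pics/wrist0.png

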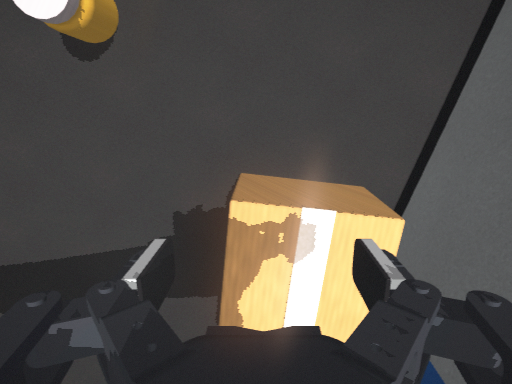

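```bash
cat >> h.py <<'E'
def cam(c):
    p=viewer.camera_params(c)
    if 'T_tool_cam' in p:
        s=sensors.sense(); T=np.eye(4); T[:3,:3]=s['tool_rot']; T[:3,3]=s['tool_pos']
        M=T@p['T_tool_cam']; return p['K'],M[:3,3],M[:3,:3]
    return p['K'],np.array(p['xyz']),np.array(p['attitude'])
def ray(C,px):
    K,o,R=C; r,c=px
    d=np.array([(c-K[0,2])/K[0,0],-(r-K[1,2])/K[1,1],-1.0]); d=R@d; return o,d/np.linalg.norm(d)
def onz(C,px,z):
    o,d=ray(C,px); return o+d*(z-o[2])/d[2]
def proj(C,X):
    K,o,R=C; p=R.T@(np.asarray(X,float)-o); u=K@np.array([p[0],-p[1],-p[2]]); return u[1]/u[2],u[0]/u[2]
def tri(rs):
    A=np.zeros((3,3));b=np.zeros(3)
    for o,d in rs:
        P=np.eye(3)-np.outer(d,d);A+=P;b+=P@o
    X=np.linalg.solve(A,b); return X,[np.linalg.norm((np.eye(3)-np.outer(d,d))@(X-o)) for o,d in rs]
E
python3 - <<'E'
from h import *
C={c:cam(c) for c in ['top','scene']}
for t in ['cradle','step_mid','bed_mid','lever_pivot','lever_grip','bail_mid','bench_module','start_top','module_a','module_a_mid','insert_jar','inductor','enclosure','shield_lid']:
    L={c:landmark_of(c,t) for c in C}
    for c in C: print(t,c,[(np.round(d['pixel'],1).tolist(),round(d['score'],2)) for d in L[c][:4]])
    if L['top'] and L['scene'] and 'module_a' not in t:
        X,e=tri([ray(C[c],L[c][0]['pixel']) for c in C]); print('   ',X.round(1),np.round(e,1))
print(sensors.sense()['time'])
E
```

```text
cradle top [([187.1, 244.5], 0.96), ([260.7, 178.2], 0.62)]
cradle scene [([237.4, 275.1], 0.85), ([233.2, 121.5], 0.5), ([234.7, 125.8], 0.43)]
    [534.4  13.   -1.5] [6.7 6.7]
step_mid top [([184.5, 243.4], 0.83)]
step_mid scene [([230.3, 275.6], 0.92)]
    [539.1  13.7  31. ] [4.3 4.3]
bed_mid top [([209.9, 158.1], 0.68), ([163.7, 239.2], 0.59)]
bed_mid scene [([244.7, 286.6], 0.94)]
    [ 421.1  240.6 -198.6] [92.9 92.9]
lever_pivot top [([123.4, 299.3], 0.9)]
lever_pivot scene [([277.3, 255.6], 0.92), ([201.4, 231.9], 0.21)]
    [ 729.3 -152.5   96. ] [7.9 7.9]
lever_grip top [([143.6, 305.0], 0.75), ([205.6, 160.6], 0.24)]
lever_grip scene [([204.2, 234.2], 0.62), ([318.1, 122.5], 0.36)]
    [ 634.9 -157.8  260.6] [3.2 3.2]
bail_mid top [([139.2, 242.4], 0.56), ([164.9, 239.0], 0.55)]
bail_mid scene [([213.7, 296.1], 0.65)]
    [655.3  11.4 183.6] [0.6 0.6]
bench_module top [([219.5, 364.1], 0.57)]
bench_module scene [([257.8, 133.6], 0.56), ([197.9, 333.3], 0.19)]
    [ 435.3 -385.1    2.7] [0.7 0.7]
start_top top [([146.8, 305.0], 0.65)]
start_top scene [([233.8, 126.7], 0.65)]
    [ 613.8 -284.9  223.6] [120.9 120.9]
module_a top [([205.5, 161.4], 0.91), ([168.5, 146.1], 0.81)]
module_a scene [([218.7, 367.4], 0.76), ([200.9, 332.0], 0.68)]
module_a_mid top [([171.9, 138.6], 0.76)]
module_a_mid scene [([199.6, 370.6], 0.63)]
insert_jar top [([260.7, 365.0], 0.79)]
insert_jar scene [([230.8, 124.7], 0.81)]
    [ 304.2 -384.8    0.6] [4. 4.]
inductor top [([256.9, 178.5], 0.9)]
inductor scene [([180.3, 289.8], 0.77), ([257.1, 135.1], 0.74)]
    [298.1 212.2  -0.7] [2.3 2.3]
enclosure top [([259.1, 318.1], 0.9), ([125.4, 298.7], 0.51)]
enclosure scene [([217.4, 173.6], 0.84)]
    [ 306.  -232.2   -1.9] [5.8 5.8]
shield_lid top [([168.3, 386.3], 0.55)]
shield_lid scene [([315.8, 123.5], 0.77), ([218.6, 366.0], 0.17)]
    [ 607.5 -459.   -14.2] [1.9 1.9]
1.55
```

```bash
python3 - <<'E'
import cv2
a=cv2.imread('pics/top0.png')[100:240,120:320]; cv2.imwrite('pics/top0z.png',cv2.resize(a,None,fx=4,fy=4,interpolation=cv2.INTER_CUBIC))
a=cv2.imread('pics/scene0.png')[150:320,200:400]; cv2.imwrite('pics/scene0z.png',cv2.resize(a,None,fx=3.5,fy=3.5,interpolation=cv2.INTER_CUBIC))
E
```

```text
(no output)
```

View pics/top0z.png

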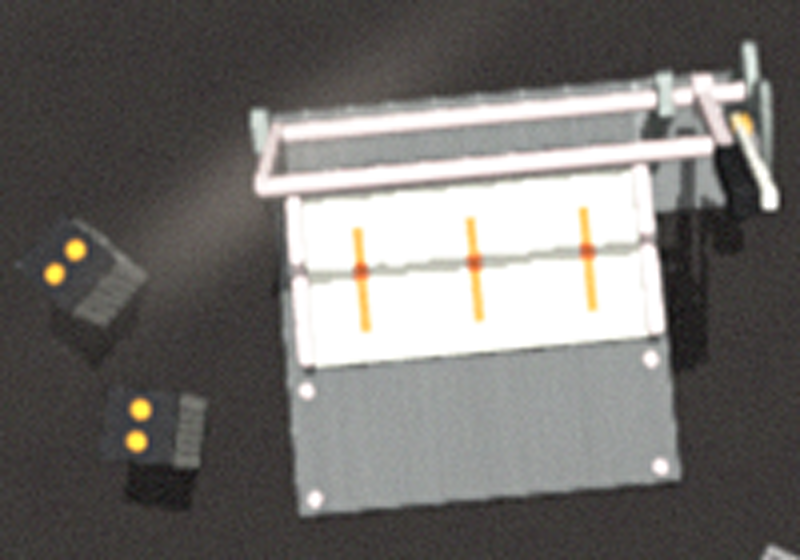

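View pics/scene0z.png

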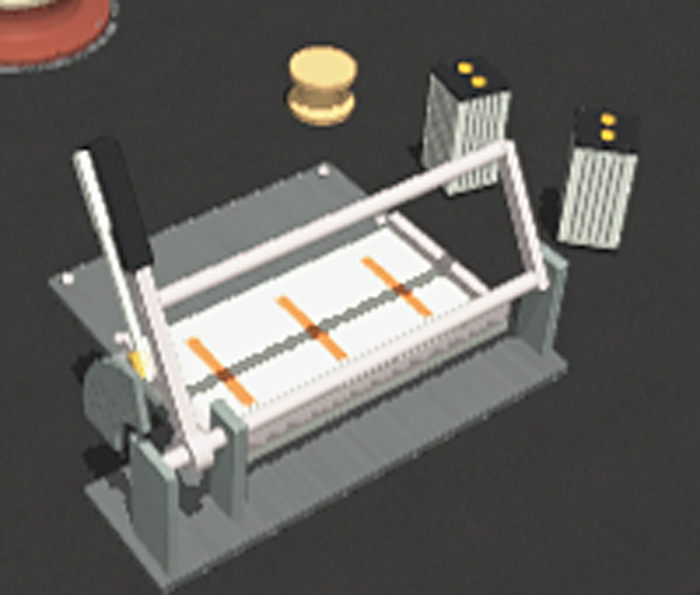

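```bash
cat > fit.py <<'E'
from h import *
from scipy.optimize import least_squares
def z2(p,off,f): return (p[1]/f+off[1],p[0]/f+off[0])
ct=cam('top'); cs=cam('scene')
obs=[]
for (x,y,z),p in [((-120,160,12),(301,516)),((-120,-150,12),(681,478)),((68,92,22),(361,271)),((68,0,22),(474,262)),((68,-92,22),(587,251))]:
    obs.append((ct,(x,y,z),z2((p[0]-1.5,p[1]-1.5),(120,100),4)))
for (x,y,z),p in [((-120,160,12),(323,163)),((-120,-150,12),(50,282)),((68,92,22),(400,290)),((68,0,22),(314,331)),((68,-92,22),(222,376))]:
    obs.append((cs,(x,y,z),z2((p[0]-1.2,p[1]-1.2),(200,150),3.5)))
def W(q,X):
    c,s=np.cos(q[2]),np.sin(q[2]); x,y,z=X; return np.array([q[0]+c*x-s*y,q[1]+s*x+c*y,z])
def res(q,o): return np.concatenate([np.subtract(proj(C,W(q,X)),p) for C,X,p in o])
for o in (obs[:5],obs[5:],obs):
    r=least_squares(res,[536,13,.09],args=(o,)); print(r.x[:2].round(1),np.degrees(r.x[2]).round(2)); print(r.fun.reshape(-1,2).round(1).tolist())
E
python3 fit.py
python3 - <<'E'
from h import *
C={c:cam(c) for c in ['top','scene']}
# top face centres of modules, zoom px
for p in [((73+13)/1,277-12)]: pass
for q in [(65,262),(138,426)]:
    print('dots top',onz(C['top'],((q[1]-1.5)/4+100,(q[0]-1.5)/4+120),120).round(1))
for q in [(471,74),(608,127)]:
    print('dots scene',onz(C['scene'],((q[1]-1.2)/3.5+150,(q[0]-1.2)/3.5+200),120).round(1))
E
```

```text
[532.4  20.3] 7.1
[[-0.5, -0.4], [-0.4, 0.2], [0.7, 0.0], [0.2, 0.1], [0.1, 0.1]]
[536.3  20.9] 7.58
[[-0.3, 0.9], [0.2, -1.2], [-0.1, -0.4], [0.1, 0.1], [-0.0, 0.6]]
[534.   20.9] 7.32
[[-0.9, -0.4], [-1.1, 0.1], [0.3, -0.2], [-0.3, -0.2], [-0.5, -0.2], [-0.6, 0.8], [-0.5, -1.4], [-0.5, -0.8], [-0.4, -0.4], [-0.6, 0.0]]
dots top [580.  333.6 120. ]
dots top [457.7 273.  120. ]
dots scene [459.4 275.4 120. ]
dots scene [582.2 336.8 120. ]
```

```bash
cat > pl.py <<'E'
import sys,json,os
from h import *
from scipy.spatial.transform import Rotation as R, Slerp
def load():
    if os.path.exists('cmd.json'):
        d=json.load(open('cmd.json')); return np.array(d['p']),np.array(d['R'])
    s=sensors.sense(); return np.array([201.268,-618.024,231.297]),s['tool_rot']
def toolR(yaw,tilt=0,axis='y'):
    # tool x at azimuth yaw (deg), z down; tilt about tool y
    a=np.radians(yaw); M=np.array([[np.cos(a),np.sin(a),0],[np.sin(a),-np.cos(a),0],[0,0,-1]]).T
    M=np.column_stack([[np.cos(a),np.sin(a),0],[np.sin(a),-np.cos(a),0],[0,0,-1]])
    return M@R.from_euler(axis,tilt,degrees=True).as_matrix()
def plan(way,save=True,p0=None,R0=None):
    """way: list of (pos, R, fingers, vmax mm/row or nrows as negative)"""
    if p0 is None: p0,R0=load()
    rows=[]; p,Rc=p0,R0
    for pos,Rt,f,v in way:
        pos=np.array(pos,float); Rt=Rc if Rt is None else Rt
        ang=np.degrees(R.from_matrix(Rc.T@Rt).magnitude())
        n=int(-v) if v<0 else max(1,int(np.ceil(max(np.linalg.norm(pos-p)/v,ang/10.0))))
        sl=Slerp([0,1],R.from_matrix([Rc,Rt]))
        for i in range(1,n+1): rows.append((p+(pos-p)*i/n,sl(i/n).as_matrix(),f))
        p,Rc=pos,Rt
    out=[]
    bp,bR=p0,R0
    for k in range(0,len(rows),8):
        ch=[]
        for q,Q,f in rows[k:k+8]:
            t=np.round(bR.T@(q-bp)/1000,4); w=np.round(R.from_matrix(bR.T@Q).as_rotvec(),3)
            ch.append([float(x)+0.0 for x in t]+[float(x)+0.0 for x in w]+[f])
        out.append(ch)
        l=ch[-1]; bp=bp+bR@(np.array(l[:3])*1000); bR=bR@R.from_rotvec(l[3:6]).as_matrix()
    for c in out: print(json.dumps(c))
    if save: json.dump({'p':bp.tolist(),'R':bR.tolist()},open('cmd.json','w'))
Cq=np.array([534.3,20.6]); Cy=7.3
def cr(x,y,z):
    a=np.radians(Cy); return np.array([Cq[0]+np.cos(a)*x-np.sin(a)*y,Cq[1]+np.sin(a)*x+np.cos(a)*y,z])
E
python3 - <<'E'
from pl import *
plan([((430,-400,260),toolR(50),1,58),((480,-100,280),toolR(100),1,58),((470,130,300),toolR(150),1,58),((440,190,300),toolR(187),1,58)])
E
```

```text
[[0.0475, -0.0227, -0.0048, 0.0, 0.0, -0.093, 1], [0.095, -0.0455, -0.0096, 0.0, 0.0, -0.186, 1], [0.1425, -0.0682, -0.0143, 0.0, 0.0, -0.279, 1], [0.19, -0.091, -0.0191, 0.0, 0.0, -0.372, 1], [0.2375, -0.1137, -0.0239, 0.0, 0.0, -0.465, 1], [0.285, -0.1365, -0.0287, 0.0, 0.0, -0.558, 1], [0.3084, -0.1814, -0.032, 0.0, 0.0, -0.703, 1], [0.3318, -0.2264, -0.0354, 0.0, 0.0, -0.849, 1]]
[[0.0492, -0.0121, -0.0033, 0.0, 0.0, -0.145, 1], [0.0984, -0.0242, -0.0066, 0.0, 0.0, -0.291, 1], [0.1477, -0.0364, -0.0099, 0.0, 0.0, -0.436, 1], [0.1969, -0.0485, -0.0133, 0.0, 0.0, -0.581, 1], [0.2314, -0.0652, -0.0166, 0.0, 0.0, -0.727, 1], [0.266, -0.0819, -0.0199, 0.0, 0.0, -0.872, 1], [0.3005, -0.0986, -0.0233, 0.0, 0.0, -1.018, 1], [0.335, -0.1153, -0.0266, 0.0, 0.0, -1.163, 1]]
[[0.0291, 0.0251, -0.0033, 0.0, 0.0, -0.146, 1], [0.0581, 0.0502, -0.0067, 0.0, 0.0, -0.291, 1], [0.0741, 0.0551, -0.0067, 0.0, 0.0, -0.453, 1], [0.0902, 0.0599, -0.0067, 0.0, 0.0, -0.614, 1], [0.1063, 0.0647, -0.0067, 0.0, 0.0, -0.775, 1], [0.1223, 0.0696, -0.0067, 0.0, 0.0, -0.937, 1]]
```

>>> move_arm([
  [0.0475,-0.0227,-0.0048,0.0,0.0,-0.093,1],
  [0.095,-0.0455,-0.0096,0.0,0.0,-0.186,1],
  [0.1425,-0.0682,-0.0143,0.0,0.0,-0.279,1],
  [0.19,-0.091,-0.0191,0.0,0.0,-0.372,1],
  [0.2375,-0.1137,-0.0239,0.0,0.0,-0.465,1],
  [0.285,-0.1365,-0.0287,0.0,0.0,-0.558,1],
  [0.3084,-0.1814,-0.032,0.0,0.0,-0.703,1],
  [0.3318,-0.2264,-0.0354,0.0,0.0,-0.849,1],
])

```text
time: 2.55
tool_pos: [447.3, -298.3, 266.9]
tool_rot: [[0.391, 0.92, 0.001], [0.92, -0.391, -0.0], [0.0, 0.001, -1.0]]
contact_force: [0.1, 0.1, 0.1]
finger_gap: 85.4
```

>>> move_arm([
  [0.0492,-0.0121,-0.0033,0.0,0.0,-0.145,1],
  [0.0984,-0.0242,-0.0066,0.0,0.0,-0.291,1],
  [0.1477,-0.0364,-0.0099,0.0,0.0,-0.436,1],
  [0.1969,-0.0485,-0.0133,0.0,0.0,-0.581,1],
  [0.2314,-0.0652,-0.0166,0.0,0.0,-0.727,1],
  [0.266,-0.0819,-0.0199,0.0,0.0,-0.872,1],
  [0.3005,-0.0986,-0.0233,0.0,0.0,-1.018,1],
  [0.335,-0.1153,-0.0266,0.0,0.0,-1.163,1],
])

```text
time: 3.55
tool_pos: [473.3, 54.3, 293.7]
tool_rot: [[-0.689, 0.725, 0.001], [0.725, 0.689, -0.0], [-0.001, 0.0, -1.0]]
contact_force: [0.7, -0.2, 0.4]
finger_gap: 85.2
```

>>> move_arm([
  [0.0291,0.0251,-0.0033,0.0,0.0,-0.146,1],
  [0.0581,0.0502,-0.0067,0.0,0.0,-0.291,1],
  [0.0741,0.0551,-0.0067,0.0,0.0,-0.453,1],
  [0.0902,0.0599,-0.0067,0.0,0.0,-0.614,1],
  [0.1063,0.0647,-0.0067,0.0,0.0,-0.775,1],
  [0.1223,0.0696,-0.0067,0.0,0.0,-0.937,1],
])

```text
time: 4.3
tool_pos: [439.9, 190.3, 300.2]
tool_rot: [[-0.992, -0.127, 0.0], [-0.127, 0.992, -0.0], [-0.0, -0.0, -1.0]]
contact_force: [-0.5, 0.1, -0.5]
finger_gap: 85.2
```

```bash
python3 - <<'E'
from pl import *
print(load()[0],sensors.sense()['joints'].round(1))
C=cam('wrist'); snap('wrist','w1.png')
for n in ['module_a','module_a_mid']:
    for d in landmark_of('wrist',n)[:3]: print(n,np.round(d['pixel'],1),d['score'],onz(C,d['pixel'],0 if n=='module_a' else 60).round(1))
E
```

```text
[440.04530668 190.01464232 300.02932737] [ 11.8  23.  -53.7 101.6  20.3  65.7  49. ]
module_a [178.6 312.7] 0.87 [464.6 269.4   0. ]
module_a [253.5 342.3] 0.76 [582.1 338.7   0. ]
module_a_mid [272.3 349.9] 0.75 [581.5 334.2  60. ]
module_a_mid [203.7 144.2] 0.39 [514.7  38.8  60. ]
```

View pics/w1.png

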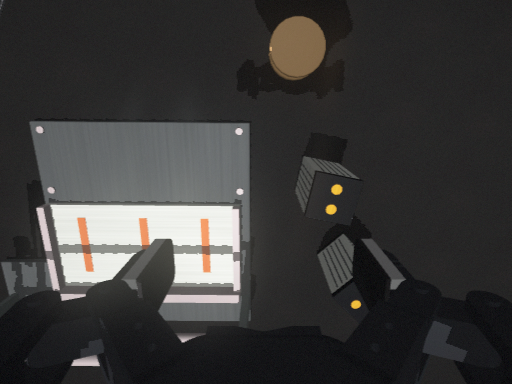

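```bash
cat > zz.py <<'E'
import cv2,sys,numpy as np
f,o,x0,y0,w,h,s=sys.argv[1:8]; x0,y0,w,h=map(int,(x0,y0,w,h)); s=float(s)
a=cv2.imread('pics/'+f)[y0:y0+h,x0:x0+w]; a=cv2.resize(a,None,fx=s,fy=s,interpolation=cv2.INTER_CUBIC)
a=(255*(a/255.)**0.5).astype(np.uint8); cv2.imwrite('pics/'+o,a)
E
python3 zz.py w1.png w1z.png 280 120 130 220 3.5
```

```text
(no output)
```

View pics/w1z.png

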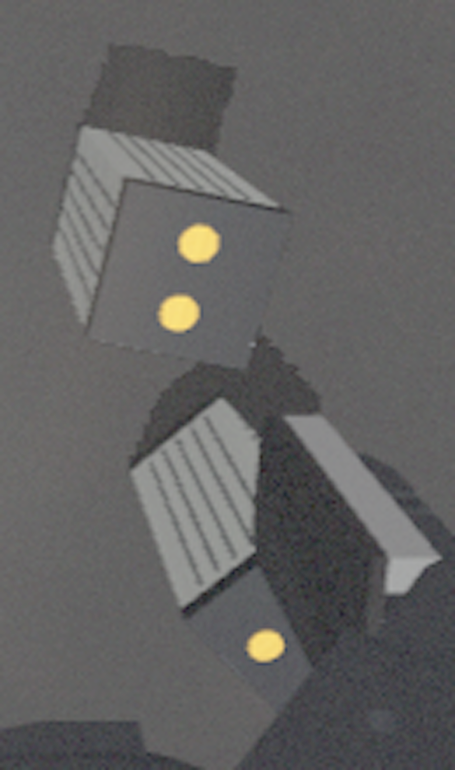

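```bash
cat >> h.py <<'E'
def quad(C,pts,off,s,z=120):
    P=np.array([onz(C,((y-s/2+.5)/s+off[1],(x-s/2+.5)/s+off[0]),z) for x,y in pts])
    e=np.roll(P,-1,0)-P
    print('centre',P.mean(0).round(1),'sides',np.linalg.norm(e,axis=1).round(1),'az',[round(float(np.degrees(np.arctan2(v[1],v[0]))%90),1) for v in e])
E
python3 - <<'E'
from pl import *
quad(cam('wrist'),[(124,178),(290,212),(252,366),(88,334)],(280,120),3.5)
E
```

```text
centre [458.9 272.8 120. ] sides [54.2 52.9 55.7 52.9] az [85.3, 88.3, 85.3, 86.7]
```

```bash
python3 - <<'E'
from pl import *
T=toolR(176.4)
plan([((459,273.5,200),T,1,50),((459,273.5,72),T,1,40),((459,273.5,72),T,0,-4)])
E
```

```text
[[-0.0097, 0.0268, 0.0333, 0.0, 0.0, 0.062, 1], [-0.0193, 0.0537, 0.0667, 0.0, 0.0, 0.123, 1], [-0.029, 0.0805, 0.1, 0.0, 0.0, 0.185, 1], [-0.029, 0.0805, 0.132, 0.0, 0.0, 0.185, 1], [-0.029, 0.0805, 0.164, 0.0, 0.0, 0.185, 1], [-0.029, 0.0805, 0.196, 0.0, 0.0, 0.185, 1], [-0.029, 0.0805, 0.228, 0.0, 0.0, 0.185, 1], [-0.029, 0.0805, 0.228, 0.0, 0.0, 0.185, 0]]
[[0.0, 0.0, 0.0, 0.0, 0.0, 0.0, 0], [0.0, 0.0, 0.0, 0.0, 0.0, 0.0, 0], [0.0, 0.0, 0.0, 0.0, 0.0, 0.0, 0]]
```

>>> move_arm([
  [-0.0097,0.0268,0.0333,0.0,0.0,0.062,1],
  [-0.0193,0.0537,0.0667,0.0,0.0,0.123,1],
  [-0.029,0.0805,0.1,0.0,0.0,0.185,1],
  [-0.029,0.0805,0.132,0.0,0.0,0.185,1],
  [-0.029,0.0805,0.164,0.0,0.0,0.185,1],
  [-0.029,0.0805,0.196,0.0,0.0,0.185,1],
  [-0.029,0.0805,0.228,0.0,0.0,0.185,1],
  [-0.029,0.0805,0.228,0.0,0.0,0.185,1],
])

```text
time: 5.45
tool_pos: [458.8, 271.1, 70.1]
tool_rot: [[-0.998, 0.066, -0.003], [0.066, 0.998, -0.004], [0.003, -0.004, -1.0]]
contact_force: [-0.2, -0.4, 0.2]
finger_gap: 85.2
```

>>> move_arm([
  [0.0,0.0,0.0,0.0,0.0,0.0,0],
  [0.0,0.0,0.0,0.0,0.0,0.0,0],
  [0.0,0.0,0.0,0.0,0.0,0.0,0],
  [0.0,0.0,0.0,0.0,0.0,0.0,0],
])

```text
time: 5.95
tool_pos: [460.2, 273.6, 73.7]
tool_rot: [[-0.998, 0.064, 0.003], [0.064, 0.998, 0.001], [-0.003, 0.001, -1.0]]
contact_force: [0.7, -1.0, 6.5]
finger_gap: 53.5
```

```bash
python3 - <<'E'
from pl import *
s=sensors.sense(); print(s['joints'].round(1),s['finger_gap'],s['tool_pos'].round(1),s['contact_force'].round(1)); snap('scene','s2.png')
E
```

```text
[ -9.8  42.2 -36.9 109.3  37.9  41.1  17.1] 53.48954327009373 [460.2 273.6  73.7] [ 0.7 -1.   6.5]
```

View pics/s2.png

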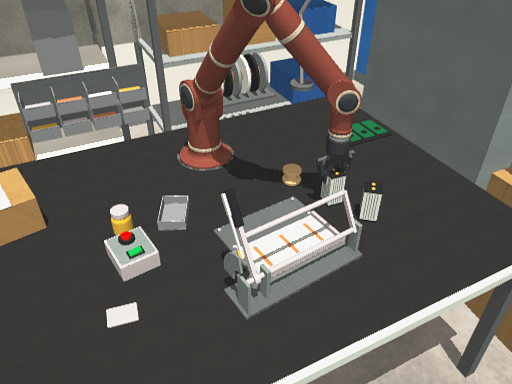

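```bash
python3 - <<'E'
from pl import *
T=toolR(187.3)
plan([((459,273.5,120),None,0,40),(cr(-45,0,125),T,0,45),(cr(-45,0,125),T,0,-1)])
E
```

```text
[[0.0, 0.0, -0.024, 0.0, 0.0, 0.0, 0], [0.0, 0.0, -0.048, 0.0, 0.0, 0.0, 0], [-0.0078, -0.0427, -0.0488, 0.0, 0.0, -0.032, 0], [-0.0156, -0.0854, -0.0496, 0.0, 0.0, -0.063, 0], [-0.0234, -0.1281, -0.0505, 0.0, 0.0, -0.095, 0], [-0.0312, -0.1708, -0.0513, 0.0, 0.0, -0.127, 0], [-0.039, -0.2134, -0.0521, 0.0, 0.0, -0.158, 0], [-0.0468, -0.2561, -0.053, 0.0, 0.0, -0.19, 0]]
[[0.0, 0.0, 0.0, 0.0, 0.0, 0.0, 0]]
```

>>> move_arm([
  [0.0,0.0,-0.024,0.0,0.0,0.0,0],
  [0.0,0.0,-0.048,0.0,0.0,0.0,0],
  [-0.0078,-0.0427,-0.0488,0.0,0.0,-0.032,0],
  [-0.0156,-0.0854,-0.0496,0.0,0.0,-0.063,0],
  [-0.0234,-0.1281,-0.0505,0.0,0.0,-0.095,0],
  [-0.0312,-0.1708,-0.0513,0.0,0.0,-0.127,0],
  [-0.039,-0.2134,-0.0521,0.0,0.0,-0.158,0],
  [-0.0468,-0.2561,-0.053,0.0,0.0,-0.19,0],
])

```text
time: 7.0
tool_pos: [489.5, 13.3, 125.1]
tool_rot: [[-0.992, -0.128, -0.0], [-0.128, 0.992, -0.0], [0.0, -0.0, -1.0]]
contact_force: [0.9, 0.0, -3.9]
finger_gap: 53.5
```

>>> move_arm([
  [0.0,0.0,0.0,0.0,0.0,0.0,0],
])

```text
time: 7.12
tool_pos: [489.4, 9.3, 124.2]
tool_rot: [[-0.993, -0.118, -0.002], [-0.118, 0.993, -0.004], [0.003, -0.003, -1.0]]
contact_force: [-0.3, 0.3, -2.6]
finger_gap: 53.9
```

```bash
python3 - <<'E'
from pl import *
s=sensors.sense(); print(s['joints'].round(1),s['finger_gap'],s['tool_pos'].round(1),load()[0],s['contact_force'].round(1)); snap('scene','s3.png'); snap('wrist','w3.png')
E
python3 zz.py s3.png s3z.png 200 130 200 150 3.8
```

```text
[ 26.1  36.7 -45.8 113.8  37.3  45.4  55.2] 53.87124514803202 [489.4   9.3 124.2] [489.67427262  14.92887937 125.02392069] [-0.3  0.3 -2.6]
```

View pics/s3z.png

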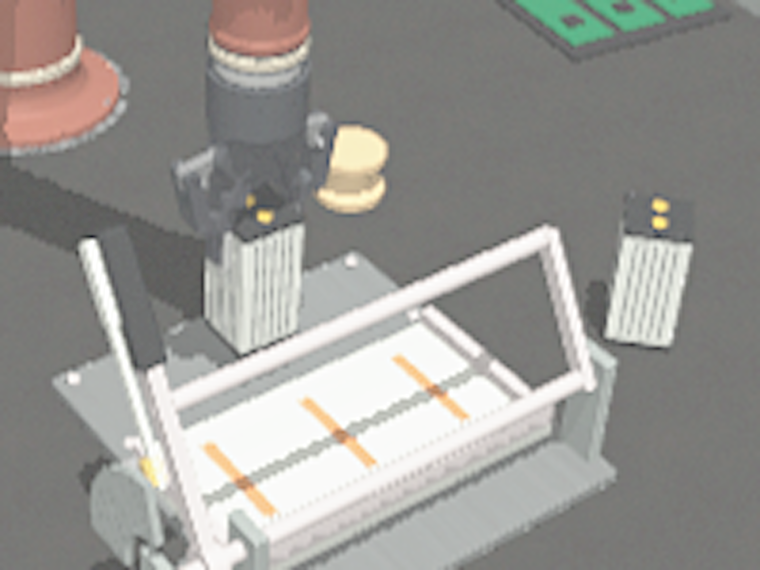

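View pics/w3.png

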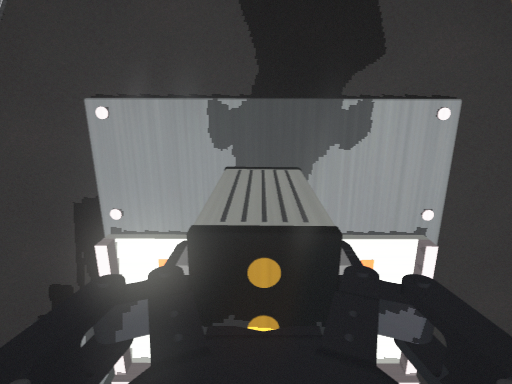

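```bash
python3 - <<'E'
from pl import *
T=toolR(187.3)
plan([(cr(-40,0,125),T,0,-1),(cr(-36,0,86),T,0,-4),(cr(-35,0,85),T,0,-3)])
E
```

```text
[[-0.005, 0.0, 0.0, 0.0, 0.0, 0.0, 0], [-0.006, 0.0, 0.0098, 0.0, 0.0, 0.0, 0], [-0.007, 0.0, 0.0195, 0.0, 0.0, 0.0, 0], [-0.008, 0.0, 0.0293, 0.0, 0.0, 0.0, 0], [-0.009, 0.0, 0.039, 0.0, 0.0, 0.0, 0], [-0.0093, 0.0, 0.0394, 0.0, 0.0, 0.0, 0], [-0.0097, 0.0, 0.0397, 0.0, 0.0, 0.0, 0], [-0.01, 0.0, 0.04, 0.0, 0.0, 0.0, 0]]
```

>>> move_arm([
  [-0.005,0.0,0.0,0.0,0.0,0.0,0],
  [-0.006,0.0,0.0098,0.0,0.0,0.0,0],
  [-0.007,0.0,0.0195,0.0,0.0,0.0,0],
  [-0.008,0.0,0.0293,0.0,0.0,0.0,0],
  [-0.009,0.0,0.039,0.0,0.0,0.0,0],
  [-0.0093,0.0,0.0394,0.0,0.0,0.0,0],
  [-0.0097,0.0,0.0397,0.0,0.0,0.0,0],
  [-0.01,0.0,0.04,0.0,0.0,0.0,0],
])

```text
time: 8.22
tool_pos: [499.2, 16.2, 85.4]
tool_rot: [[-0.992, -0.127, -0.001], [-0.127, 0.992, -0.001], [0.001, -0.001, -1.0]]
contact_force: [-3.5, -1.0, 7.6]
finger_gap: 53.3
```

```bash
python3 - <<'E'
from pl import *
T=toolR(187.3)
plan([(cr(-34,0,86),T,0,-1),(cr(-26.5,0,86),T,0,-4),(cr(-26.5,0,86),T,0,-1)])
E
```

```text
[[-0.001, 0.0, -0.001, 0.0, 0.0, 0.0, 0], [-0.0029, 0.0, -0.001, 0.0, 0.0, 0.0, 0], [-0.0047, 0.0, -0.001, 0.0, 0.0, 0.0, 0], [-0.0066, 0.0, -0.001, 0.0, 0.0, 0.0, 0], [-0.0085, 0.0, -0.001, 0.0, 0.0, 0.0, 0], [-0.0085, 0.0, -0.001, 0.0, 0.0, 0.0, 0]]
```

>>> move_arm([
  [-0.001,0.0,-0.001,0.0,0.0,0.0,0],
  [-0.0029,0.0,-0.001,0.0,0.0,0.0,0],
  [-0.0047,0.0,-0.001,0.0,0.0,0.0,0],
  [-0.0066,0.0,-0.001,0.0,0.0,0.0,0],
  [-0.0085,0.0,-0.001,0.0,0.0,0.0,0],
  [-0.0085,0.0,-0.001,0.0,0.0,0.0,0],
])

```text
time: 8.98
tool_pos: [506.0, 17.0, 85.7]
tool_rot: [[-0.992, -0.127, -0.004], [-0.127, 0.992, -0.001], [0.004, -0.001, -1.0]]
contact_force: [-5.1, -1.3, -0.1]
finger_gap: 53.5
```

```bash
python3 - <<'E'
from pl import *
s=sensors.sense(); print(s['finger_gap'],s['tool_pos'].round(1),load()[0],s['contact_force'].round(1)); snap('scene','s4.png'); snap('wrist','w4.png')
E
python3 zz.py s4.png s4z.png 230 170 150 110 5
```

```text
53.482125010562186 [506.   17.   85.7] [508.02515927  17.2791993   86.02429305] [-5.1 -1.3 -0.1]
```

View pics/s4z.png

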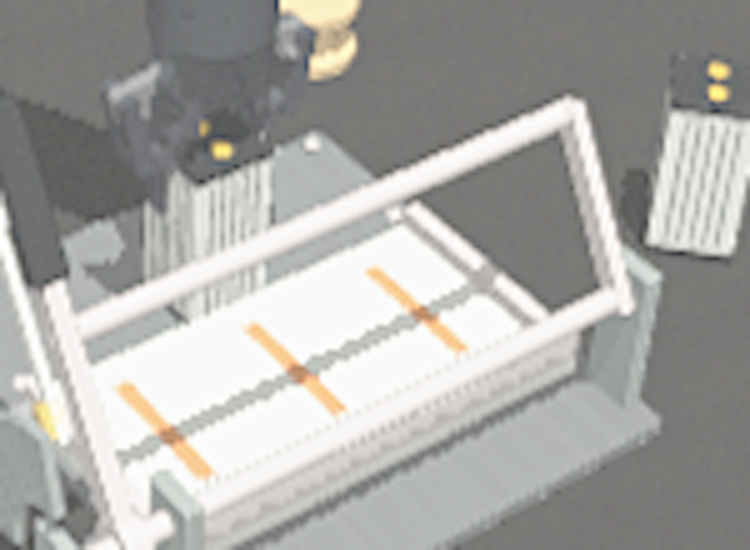

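View pics/w4.png

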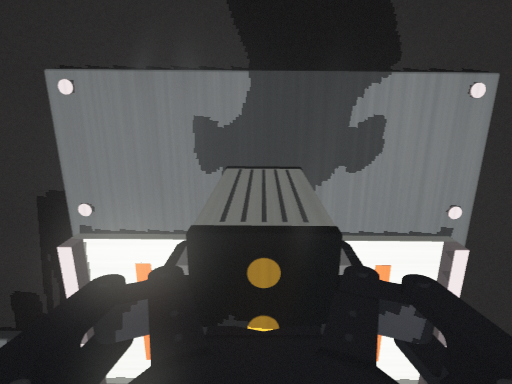

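```bash
python3 - <<'E'
from pl import *
T=toolR(187.3)
plan([(cr(-28,0,85.5),T,0,-1),(cr(-28,0,85.5),T,1,-4),(cr(-28,0,165),T,1,27),(cr(-95,0,165),T,0.4,35),(cr(-95,0,110),T,0.4,30),(cr(-95,0,110),T,0.4,-1)])
E
```

```text
[[0.0015, 0.0, 0.0005, 0.0, 0.0, 0.0, 0], [0.0015, 0.0, 0.0005, 0.0, 0.0, 0.0, 1], [0.0015, 0.0, 0.0005, 0.0, 0.0, 0.0, 1], [0.0015, 0.0, 0.0005, 0.0, 0.0, 0.0, 1], [0.0015, 0.0, 0.0005, 0.0, 0.0, 0.0, 1], [0.0015, 0.0, -0.026, 0.0, 0.0, 0.0, 1], [0.0015, 0.0, -0.0525, 0.0, 0.0, 0.0, 1], [0.0015, 0.0, -0.079, 0.0, 0.0, 0.0, 1]]
[[0.0335, 0.0, 0.0, 0.0, 0.0, 0.0, 0.4], [0.067, 0.0, 0.0, 0.0, 0.0, 0.0, 0.4], [0.067, 0.0, 0.0275, 0.0, 0.0, 0.0, 0.4], [0.067, -0.0001, 0.055, 0.0, 0.0, 0.0, 0.4], [0.067, -0.0001, 0.055, 0.0, 0.0, 0.0, 0.4]]
```

>>> move_arm([
  [0.0015,0.0,0.0005,0.0,0.0,0.0,0],
  [0.0015,0.0,0.0005,0.0,0.0,0.0,1],
  [0.0015,0.0,0.0005,0.0,0.0,0.0,1],
  [0.0015,0.0,0.0005,0.0,0.0,0.0,1],
  [0.0015,0.0,0.0005,0.0,0.0,0.0,1],
  [0.0015,0.0,-0.026,0.0,0.0,0.0,1],
  [0.0015,0.0,-0.0525,0.0,0.0,0.0,1],
  [0.0015,0.0,-0.079,0.0,0.0,0.0,1],
])

```text
time: 10.07
tool_pos: [506.7, 17.1, 165.9]
tool_rot: [[-0.992, -0.127, 0.0], [-0.127, 0.992, 0.0], [-0.0, 0.0, -1.0]]
contact_force: [0.9, -0.5, 0.1]
finger_gap: 85.5
```

>>> move_arm([
  [0.0335,0.0,0.0,0.0,0.0,0.0,0.4],
  [0.067,0.0,0.0,0.0,0.0,0.0,0.4],
  [0.067,0.0,0.0275,0.0,0.0,0.0,0.4],
  [0.067,-0.0001,0.055,0.0,0.0,0.0,0.4],
  [0.067,-0.0001,0.055,0.0,0.0,0.0,0.4],
])

```text
time: 10.7
tool_pos: [439.0, 8.3, 109.0]
tool_rot: [[-0.992, -0.128, -0.003], [-0.128, 0.992, -0.0], [0.003, 0.0, -1.0]]
contact_force: [0.0, -1.2, 0.5]
finger_gap: 34.2
```

```bash
python3 - <<'E'
from pl import *
s=sensors.sense(); print(s['joints'].round(1),s['finger_gap'],s['tool_pos'].round(1),load()[0],s['contact_force'].round(1)); snap('scene','s5.png'); snap('wrist','w5.png')
E
python3 zz.py s5.png s5z.png 230 170 150 110 5
```

```text
[ 26.4  34.6 -44.8 122.   39.4  39.   51.9] 34.18153562306753 [439.    8.3 109. ] [440.09187695   8.4817288  110.02291108] [ 0.  -1.2  0.5]
```

View pics/s5z.png

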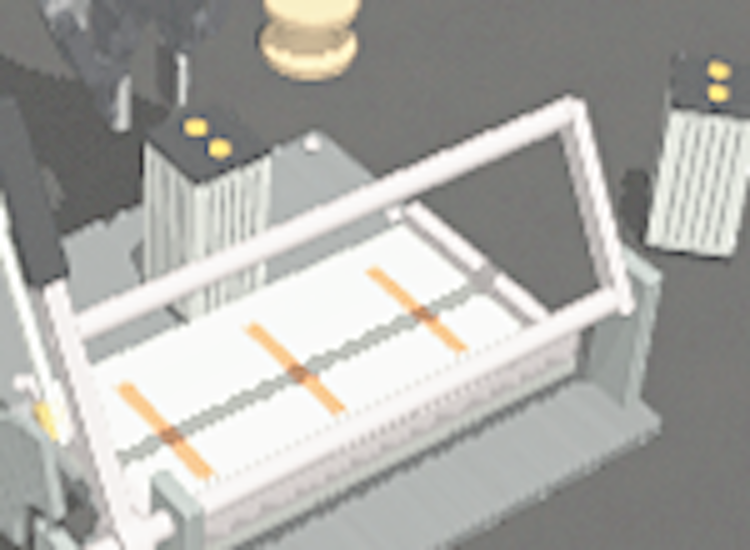

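View pics/w5.png

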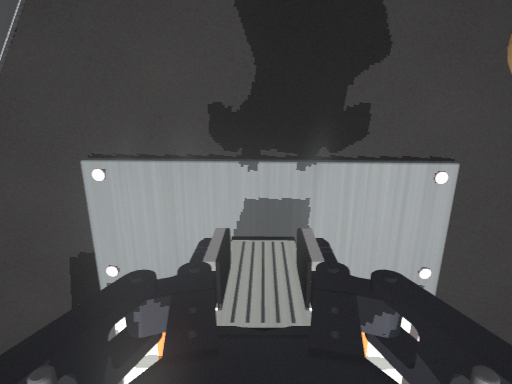

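```bash
python3 - <<'E'
from pl import *
T=toolR(187.3)
plan([(cr(-72,0,111),T,0.4,-2),(cr(-20,0,111),T,0.4,-6),(cr(10,0,113),T,0.4,-4),(cr(10,0,113),T,0.4,-2)])
E
```

```text
[[-0.0115, 0.0, -0.0005, 0.0, 0.0, 0.0, 0.4], [-0.023, 0.0001, -0.001, 0.0, 0.0, 0.0, 0.4], [-0.0317, 0.0001, -0.001, 0.0, 0.0, 0.0, 0.4], [-0.0403, 0.0001, -0.001, 0.0, 0.0, 0.0, 0.4], [-0.049, 0.0001, -0.001, 0.0, 0.0, 0.0, 0.4], [-0.0577, 0.0001, -0.001, 0.0, 0.0, 0.0, 0.4], [-0.0663, 0.0001, -0.001, 0.0, 0.0, 0.0, 0.4], [-0.075, 0.0001, -0.001, 0.0, 0.0, 0.0, 0.4]]
[[-0.0075, 0.0, -0.0005, 0.0, 0.0, 0.0, 0.4], [-0.015, 0.0, -0.001, 0.0, 0.0, 0.0, 0.4], [-0.0225, 0.0, -0.0015, 0.0, 0.0, 0.0, 0.4], [-0.03, 0.0, -0.002, 0.0, 0.0, 0.0, 0.4], [-0.03, 0.0, -0.002, 0.0, 0.0, 0.0, 0.4], [-0.03, 0.0, -0.002, 0.0, 0.0, 0.0, 0.4]]
```

>>> move_arm([
  [-0.0115,0.0,-0.0005,0.0,0.0,0.0,0.4],
  [-0.023,0.0001,-0.001,0.0,0.0,0.0,0.4],
  [-0.0317,0.0001,-0.001,0.0,0.0,0.0,0.4],
  [-0.0403,0.0001,-0.001,0.0,0.0,0.0,0.4],
  [-0.049,0.0001,-0.001,0.0,0.0,0.0,0.4],
  [-0.0577,0.0001,-0.001,0.0,0.0,0.0,0.4],
  [-0.0663,0.0001,-0.001,0.0,0.0,0.0,0.4],
  [-0.075,0.0001,-0.001,0.0,0.0,0.0,0.4],
])

```text
time: 11.8
tool_pos: [515.4, 18.2, 111.0]
tool_rot: [[-0.992, -0.127, 0.001], [-0.127, 0.992, 0.0], [-0.001, 0.0, -1.0]]
contact_force: [0.0, -0.1, -0.2]
finger_gap: 34.1
```

>>> move_arm([
  [-0.0075,0.0,-0.0005,0.0,0.0,0.0,0.4],
  [-0.015,0.0,-0.001,0.0,0.0,0.0,0.4],
  [-0.0225,0.0,-0.0015,0.0,0.0,0.0,0.4],
  [-0.03,0.0,-0.002,0.0,0.0,0.0,0.4],
  [-0.03,0.0,-0.002,0.0,0.0,0.0,0.4],
  [-0.03,0.0,-0.002,0.0,0.0,0.0,0.4],
])

```text
time: 12.55
tool_pos: [544.0, 21.9, 113.0]
tool_rot: [[-0.992, -0.127, -0.001], [-0.127, 0.992, -0.0], [0.001, -0.0, -1.0]]
contact_force: [-0.4, -0.1, -0.3]
finger_gap: 34.0
```

```bash
python3 - <<'E'
from pl import *
s=sensors.sense(); print(s['joints'].round(1),s['finger_gap'],s['tool_pos'].round(1),load()[0],s['contact_force'].round(1)); snap('scene','s6.png'); snap('wrist','w6.png')
E
python3 zz.py s6.png s6z.png 230 170 150 110 5
```

```text
[ 22.9  41.4 -44.6 106.   38.   48.8  56.5] 34.014487261985074 [544.   21.9 113. ] [544.22932386  21.9126427  113.02502764] [-0.4 -0.1 -0.3]
```

View pics/s6z.png

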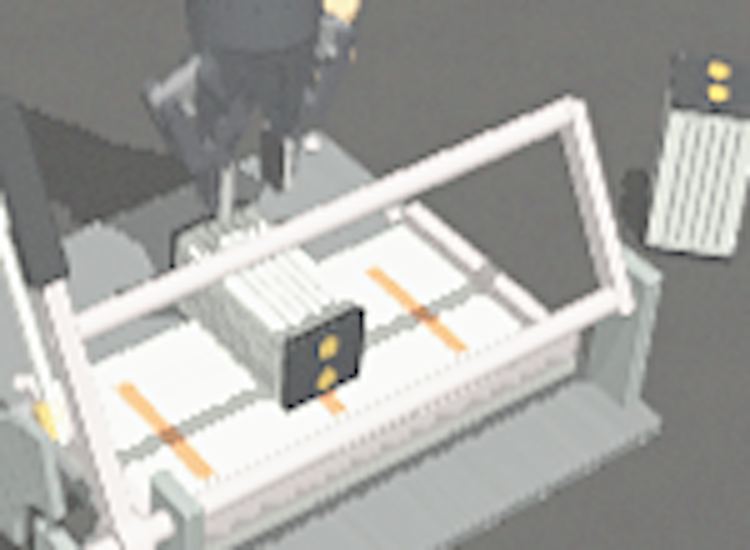

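View pics/w6.png

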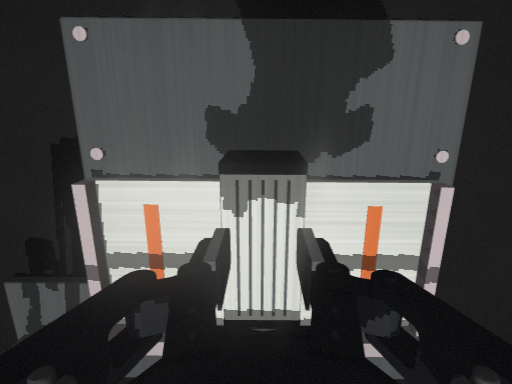

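```bash
python3 - <<'E'
from pl import *
T=toolR(187.3)
plan([(cr(-50,0,113),T,0.4,-2),(cr(-50,0,44),T,0.4,-2),(cr(-30,0,44),T,0.4,-2),(cr(-5.5,0,44),T,0.4,-4),(cr(-5.5,0,44),T,0.4,-2),(cr(-35,0,44),T,0.4,-2),(cr(-35,40,170),T,0.4,-3)])
E
```

```text
[[0.03, 0.0, 0.0, 0.0, 0.0, 0.0, 0.4], [0.06, 0.0, 0.0, 0.0, 0.0, 0.0, 0.4], [0.06, 0.0, 0.0345, 0.0, 0.0, 0.0, 0.4], [0.06, 0.0, 0.069, 0.0, 0.0, 0.0, 0.4], [0.05, 0.0, 0.069, 0.0, 0.0, 0.0, 0.4], [0.04, 0.0, 0.069, 0.0, 0.0, 0.0, 0.4], [0.0339, 0.0, 0.069, 0.0, 0.0, 0.0, 0.4], [0.0278, 0.0, 0.069, 0.0, 0.0, 0.0, 0.4]]
[[-0.0062, 0.0, 0.0, 0.0, 0.0, 0.0, 0.4], [-0.0123, 0.0, 0.0, 0.0, 0.0, 0.0, 0.4], [-0.0123, 0.0, 0.0, 0.0, 0.0, 0.0, 0.4], [-0.0123, 0.0, 0.0, 0.0, 0.0, 0.0, 0.4], [0.0025, 0.0, 0.0, 0.0, 0.0, 0.0, 0.4], [0.0172, 0.0, 0.0, 0.0, 0.0, 0.0, 0.4], [0.0172, 0.0133, -0.042, 0.0, 0.0, 0.0, 0.4], [0.0172, 0.0266, -0.084, 0.0, 0.0, 0.0, 0.4]]
[[0.0, 0.0134, -0.042, 0.0, 0.0, 0.0, 0.4]]
```

>>> move_arm([
  [0.03,0.0,0.0,0.0,0.0,0.0,0.4],
  [0.06,0.0,0.0,0.0,0.0,0.0,0.4],
  [0.06,0.0,0.0345,0.0,0.0,0.0,0.4],
  [0.06,0.0,0.069,0.0,0.0,0.0,0.4],
  [0.05,0.0,0.069,0.0,0.0,0.0,0.4],
  [0.04,0.0,0.069,0.0,0.0,0.0,0.4],
  [0.0339,0.0,0.069,0.0,0.0,0.0,0.4],
  [0.0278,0.0,0.069,0.0,0.0,0.0,0.4],
])

```text
time: 13.65
tool_pos: [516.4, 18.3, 44.8]
tool_rot: [[-0.992, -0.127, -0.001], [-0.127, 0.992, -0.001], [0.001, -0.001, -1.0]]
contact_force: [-3.9, 0.2, 3.4]
finger_gap: 34.0
```

>>> move_arm([
  [-0.0062,0.0,0.0,0.0,0.0,0.0,0.4],
  [-0.0123,0.0,0.0,0.0,0.0,0.0,0.4],
  [-0.0123,0.0,0.0,0.0,0.0,0.0,0.4],
  [-0.0123,0.0,0.0,0.0,0.0,0.0,0.4],
  [0.0025,0.0,0.0,0.0,0.0,0.0,0.4],
  [0.0172,0.0,0.0,0.0,0.0,0.0,0.4],
  [0.0172,0.0133,-0.042,0.0,0.0,0.0,0.4],
  [0.0172,0.0266,-0.084,0.0,0.0,0.0,0.4],
])

```text
time: 14.65
tool_pos: [496.6, 42.9, 128.9]
tool_rot: [[-0.992, -0.127, 0.0], [-0.127, 0.992, 0.001], [-0.001, 0.001, -1.0]]
contact_force: [-0.0, 0.8, 0.0]
finger_gap: 34.1
```

>>> move_arm([
  [0.0,0.0134,-0.042,0.0,0.0,0.0,1],
])

```text
time: 14.78
tool_pos: [495.2, 56.5, 171.5]
tool_rot: [[-0.992, -0.127, 0.002], [-0.127, 0.992, 0.001], [-0.002, 0.001, -1.0]]
contact_force: [0.5, -2.0, -0.3]
finger_gap: 51.0
```

```bash
python3 - <<'E'
from pl import *
s=sensors.sense(); print(s['joints'].round(1),s['tool_pos'].round(1),load()[0]); snap('scene','s7.png'); snap('wrist','w7.png'); snap('top','t7.png')
E
python3 zz.py s7.png s7z.png 230 150 150 120 5
```

```text
[ 23.2  33.7 -49.2 109.7  32.5  51.4  55. ] [495.2  56.5 171.5] [494.51383686  55.87325001 170.02544433]
```

View pics/s7z.png

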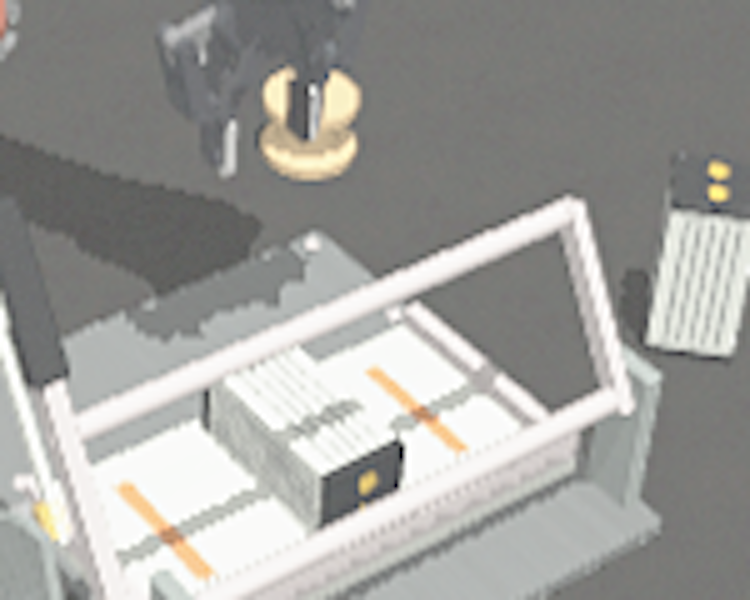

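View pics/w7.png

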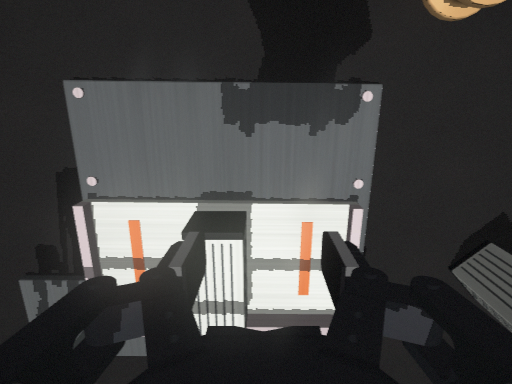

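```bash
python3 - <<'E'
from pl import *
T=toolR(187.3)
plan([((480,180,240),T,1,50),((510,325,300),T,1,50),((510,325,300),T,1,-1)])
E
```

```text
[[-0.0005, 0.0417, -0.0233, 0.0, 0.0, 0.0, 1], [-0.0009, 0.0833, -0.0466, 0.0, 0.0, 0.0, 1], [-0.0014, 0.125, -0.07, 0.0, 0.0, 0.0, 1], [-0.0134, 0.16, -0.085, 0.0, 0.0, 0.0, 1], [-0.0254, 0.195, -0.1, 0.0, 0.0, 0.0, 1], [-0.0375, 0.23, -0.115, 0.0, 0.0, 0.0, 1], [-0.0495, 0.265, -0.13, 0.0, 0.0, 0.0, 1], [-0.0495, 0.265, -0.13, 0.0, 0.0, 0.0, 1]]
```

>>> move_arm([
  [-0.0005,0.0417,-0.0233,0.0,0.0,0.0,1],
  [-0.0009,0.0833,-0.0466,0.0,0.0,0.0,1],
  [-0.0014,0.125,-0.07,0.0,0.0,0.0,1],
  [-0.0134,0.16,-0.085,0.0,0.0,0.0,1],
  [-0.0254,0.195,-0.1,0.0,0.0,0.0,1],
  [-0.0375,0.23,-0.115,0.0,0.0,0.0,1],
  [-0.0495,0.265,-0.13,0.0,0.0,0.0,1],
  [-0.0495,0.265,-0.13,0.0,0.0,0.0,1],
])

```text
time: 15.92
tool_pos: [509.6, 328.1, 299.4]
tool_rot: [[-0.991, -0.131, -0.0], [-0.131, 0.991, 0.002], [0.0, 0.002, -1.0]]
contact_force: [-0.4, -1.5, -1.0]
finger_gap: 85.2
```

```bash
python3 - <<'E'
from pl import *
s=sensors.sense(); print(s['joints'].round(1),s['tool_pos'].round(1),load()[0]);  snap('wrist','w8.png'); snap('top','t8.png')
E
python3 zz.py w8.png w8z.png 160 130 220 180 3.5;python3 zz.py t8.png t8z.png 100 100 200 150 3.5
```

```text
[ -6.8  35.2 -50.1  82.4  27.1  74.9  38.8] [509.6 328.1 299.4] [509.96416528 325.00890426 300.03520152]
```

View pics/w8z.png

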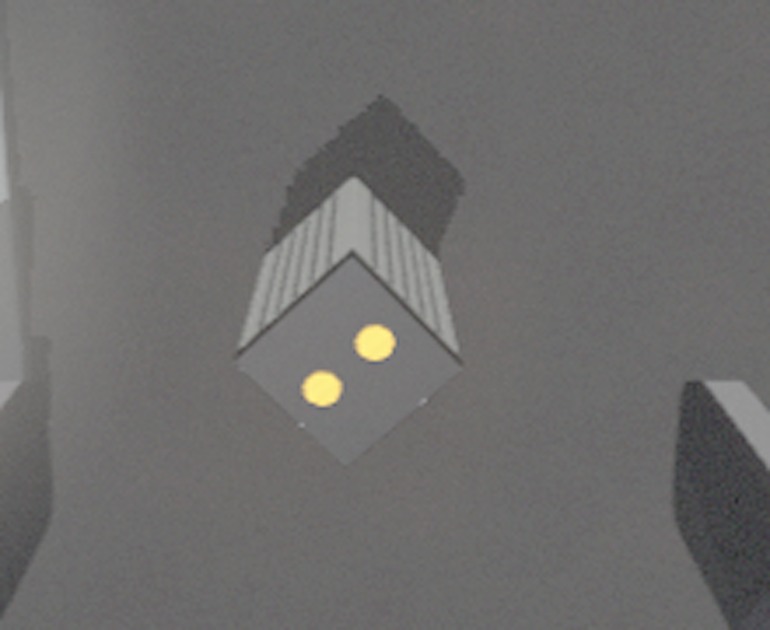

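View pics/t8z.png

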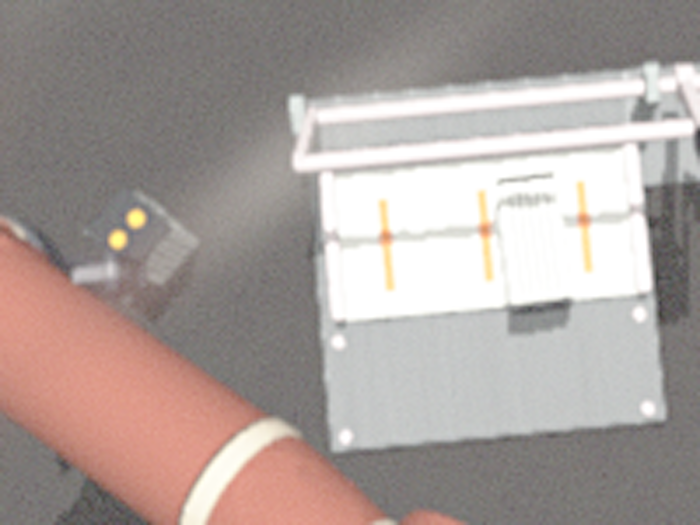

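```bash
python3 - <<'E'
from pl import *
C=cam('wrist'); quad(C,[(352,252),(462,362),(347,465),(235,358)],(160,130),3.5)
quad(cam('top'),[(500,205),(555,201),(568,299),(512,307)],(100,100),3.5,76)
E
```

```text
centre [580.1 328.2 120. ] sides [52.6 53.8 53.9 53.5] az [50.9, 52.0, 50.5, 50.7]
centre [573.4 -17.5  76. ] sides [49.2 88.5 50.2 91.9] az [5.7, 8.9, 9.6, 8.3]
```

```bash
python3 - <<'E'
from pl import *
print(sensors.sense()['tool_pos']); snap('wrist','w9.png')
E
python3 zz.py w9.png w9z.png 160 130 220 180 3.5
```

```text
[510.19866389 323.9940148  298.2848946 ]
```

View pics/w9z.png

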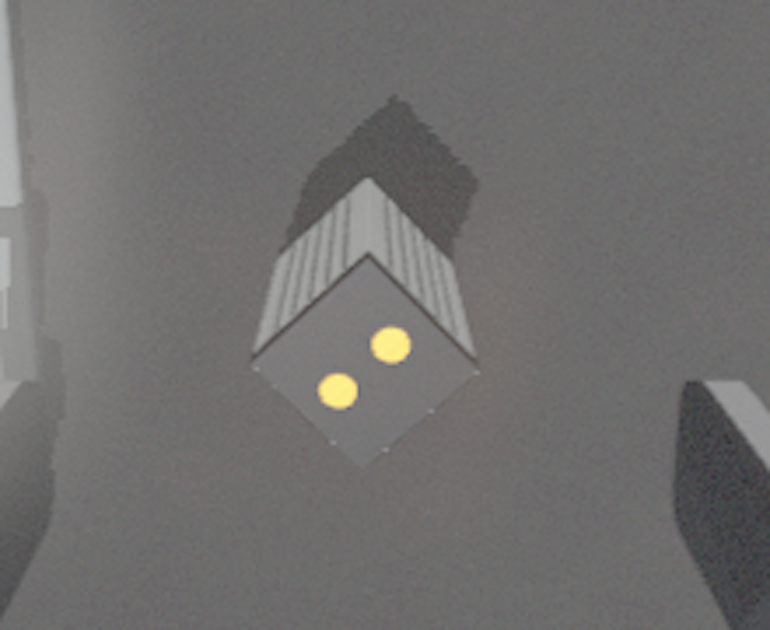

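```bash
python3 - <<'E'
from pl import *
C=cam('wrist'); quad(C,[(368,254),(478,368),(362,468),(251,361)],(160,130),3.5)
print(sensors.sense()['tool_pos'])
E
```

```text
centre [580.9 332.6 120. ] sides [53.9 53.3 53.8 53.7] az [49.9, 51.0, 50.3, 51.0]
[510.38326333 323.18625313 298.33211336]
```

```bash
python3 - <<'E'
from pl import *
T=toolR(140.6)
plan([((580.7,332.8,190),T,1,30),((580.7,332.8,190),T,1,-1),((580.7,332.8,73),T,1,40),((580.7,332.8,73),T,1,-1),((580.7,332.8,73),T,0,-4)])
E
```

```text
[[-0.0142, -0.0003, 0.022, 0.0, 0.0, 0.163, 1], [-0.0285, -0.0005, 0.044, 0.0, 0.0, 0.326, 1], [-0.0427, -0.0008, 0.066, 0.0, 0.0, 0.489, 1], [-0.0569, -0.001, 0.088, 0.0, 0.0, 0.652, 1], [-0.0712, -0.0013, 0.11, 0.0, 0.0, 0.815, 1], [-0.0712, -0.0013, 0.11, 0.0, 0.0, 0.815, 1], [-0.0711, -0.0013, 0.149, 0.0, 0.0, 0.815, 1], [-0.0711, -0.0013, 0.188, 0.0, 0.0, 0.815, 1]]
[[0.0, 0.0001, 0.039, 0.0, 0.0, 0.0, 1], [0.0, 0.0001, 0.039, 0.0, 0.0, 0.0, 1], [0.0, 0.0001, 0.039, 0.0, 0.0, 0.0, 0], [0.0, 0.0001, 0.039, 0.0, 0.0, 0.0, 0], [0.0, 0.0001, 0.039, 0.0, 0.0, 0.0, 0], [0.0, 0.0001, 0.039, 0.0, 0.0, 0.0, 0]]
```

>>> move_arm([
  [-0.0142,-0.0003,0.022,0.0,0.0,0.163,1],
  [-0.0285,-0.0005,0.044,0.0,0.0,0.326,1],
  [-0.0427,-0.0008,0.066,0.0,0.0,0.489,1],
  [-0.0569,-0.001,0.088,0.0,0.0,0.652,1],
  [-0.0712,-0.0013,0.11,0.0,0.0,0.815,1],
  [-0.0712,-0.0013,0.11,0.0,0.0,0.815,1],
  [-0.0711,-0.0013,0.149,0.0,0.0,0.815,1],
  [-0.0711,-0.0013,0.188,0.0,0.0,0.815,1],
])

```text
time: 17.08
tool_pos: [581.1, 332.2, 112.7]
tool_rot: [[-0.774, 0.633, 0.002], [0.633, 0.774, 0.001], [-0.001, 0.002, -1.0]]
contact_force: [0.5, -0.4, 1.2]
finger_gap: 85.4
```

>>> move_arm([
  [0.0,0.0001,0.039,0.0,0.0,0.0,1],
  [0.0,0.0001,0.039,0.0,0.0,0.0,1],
  [0.0,0.0001,0.039,0.0,0.0,0.0,0],
  [0.0,0.0001,0.039,0.0,0.0,0.0,0],
  [0.0,0.0001,0.039,0.0,0.0,0.0,0],
  [0.0,0.0001,0.039,0.0,0.0,0.0,0],
])

```text
time: 17.82
tool_pos: [582.2, 334.1, 76.0]
tool_rot: [[-0.773, 0.635, 0.004], [0.635, 0.773, 0.003], [-0.001, 0.005, -1.0]]
contact_force: [0.3, -0.7, 5.9]
finger_gap: 53.5
```

```bash
python3 - <<'E'
from pl import *
s=sensors.sense(); print(s['joints'].round(1),s['tool_pos'].round(1),load()[0]);
T=toolR(187.3)
plan([((580.7,332.8,122),None,0,30),((500,230,128),toolR(160),0,40),(cr(-45,60,128),T,0,40),(cr(-45,60,128),T,0,-2)])
E
```

```text
[-15.1  49.6 -30.9  86.2  29.7  52.2  -4.9] [582.2 334.1  76. ] [580.72083799 332.8322744   73.03659342]
[[0.0, 0.0, -0.0245, 0.0, 0.0, 0.0, 0], [0.0, 0.0, -0.049, 0.0, 0.0, 0.0, 0], [-0.0007, -0.0327, -0.0505, 0.0, 0.0, -0.085, 0], [-0.0015, -0.0654, -0.052, 0.0, 0.0, -0.169, 0], [-0.0022, -0.098, -0.0535, 0.0, 0.0, -0.254, 0], [-0.0029, -0.1307, -0.055, 0.0, 0.0, -0.339, 0], [-0.0241, -0.1636, -0.055, 0.0, 0.0, -0.458, 0], [-0.0453, -0.1965, -0.055, 0.0, 0.0, -0.577, 0]]
[[0.0001, -0.0392, 0.0, 0.0, 0.0, -0.119, 0], [0.0003, -0.0784, 0.0, 0.0, 0.0, -0.238, 0], [0.0003, -0.0784, 0.0, 0.0, 0.0, -0.238, 0], [0.0003, -0.0784, 0.0, 0.0, 0.0, -0.238, 0]]
```

>>> move_arm([
  [0.0,0.0,-0.0245,0.0,0.0,0.0,0],
  [0.0,0.0,-0.049,0.0,0.0,0.0,0],
  [-0.0007,-0.0327,-0.0505,0.0,0.0,-0.085,0],
  [-0.0015,-0.0654,-0.052,0.0,0.0,-0.169,0],
  [-0.0022,-0.098,-0.0535,0.0,0.0,-0.254,0],
  [-0.0029,-0.1307,-0.055,0.0,0.0,-0.339,0],
  [-0.0241,-0.1636,-0.055,0.0,0.0,-0.458,0],
  [-0.0453,-0.1965,-0.055,0.0,0.0,-0.577,0],
])

```text
time: 18.82
tool_pos: [490.1, 150.5, 127.8]
tool_rot: [[-0.994, 0.106, -0.001], [0.106, 0.994, -0.002], [0.001, -0.002, -1.0]]
contact_force: [-0.4, -0.0, -4.9]
finger_gap: 53.5
```

>>> move_arm([
  [0.0001,-0.0392,0.0,0.0,0.0,-0.119,0],
  [0.0003,-0.0784,0.0,0.0,0.0,-0.238,0],
  [0.0003,-0.0784,0.0,0.0,0.0,-0.238,0],
  [0.0003,-0.0784,0.0,0.0,0.0,-0.238,0],
])

```text
time: 19.32
tool_pos: [481.9, 74.4, 128.0]
tool_rot: [[-0.992, -0.126, -0.0], [-0.126, 0.992, 0.001], [0.0, 0.001, -1.0]]
contact_force: [0.0, 0.3, -5.9]
finger_gap: 53.5
```

```bash
python3 - <<'E'
from pl import *
s=sensors.sense(); print(s['joints'].round(1),s['tool_pos'].round(1),load()[0]); snap('wrist','w10.png'); snap('scene','s10.png')
T=toolR(187.3)
plan([(cr(-38,60,88),T,0,-4),(cr(-36,60,86),T,0,-4)])
E
python3 zz.py s10.png s10z.png 230 150 150 120 5
```

```text
[ 20.   36.9 -48.1 113.9  38.2  46.2  47.1] [481.9  74.4 128. ] [482.03713198  74.35020456 128.02590073]
[[-0.0018, 0.0, 0.01, 0.0, 0.0, 0.0, 0], [-0.0035, 0.0, 0.02, 0.0, 0.0, 0.0, 0], [-0.0053, 0.0, 0.03, 0.0, 0.0, 0.0, 0], [-0.007, 0.0, 0.04, 0.0, 0.0, 0.0, 0], [-0.0075, 0.0, 0.0405, 0.0, 0.0, 0.0, 0], [-0.008, 0.0, 0.041, 0.0, 0.0, 0.0, 0], [-0.0085, 0.0, 0.0415, 0.0, 0.0, 0.0, 0], [-0.009, 0.0, 0.042, 0.0, 0.0, 0.0, 0]]
```

View pics/w10.png

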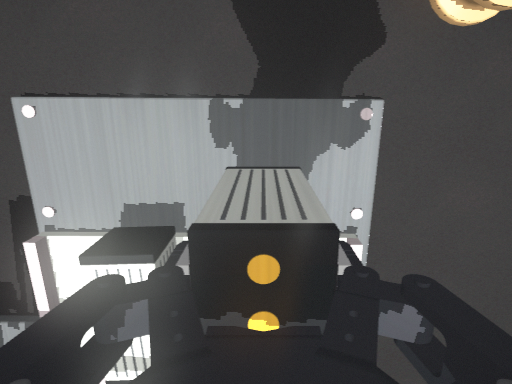

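View pics/s10z.png

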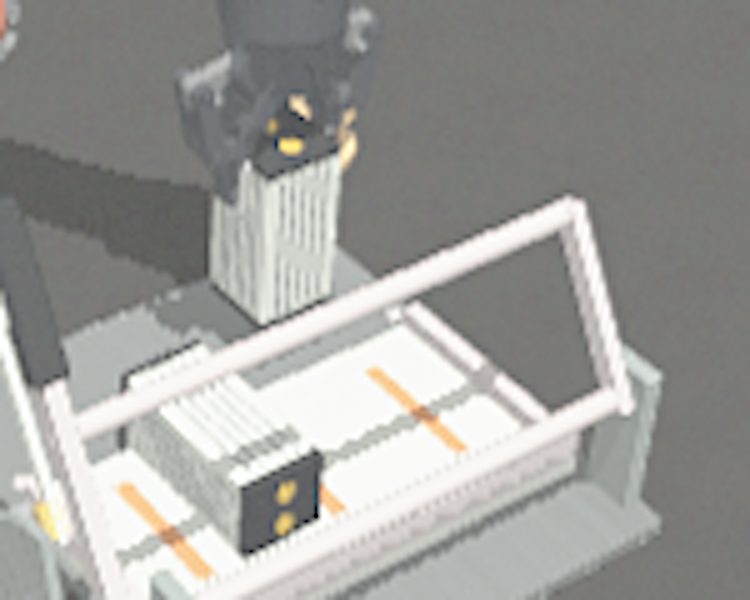

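>>> move_arm([
  [-0.0018,0.0,0.01,0.0,0.0,0.0,0],
  [-0.0035,0.0,0.02,0.0,0.0,0.0,0],
  [-0.0053,0.0,0.03,0.0,0.0,0.0,0],
  [-0.007,0.0,0.04,0.0,0.0,0.0,0],
  [-0.0075,0.0,0.0405,0.0,0.0,0.0,0],
  [-0.008,0.0,0.041,0.0,0.0,0.0,0],
  [-0.0085,0.0,0.0415,0.0,0.0,0.0,0],
  [-0.009,0.0,0.042,0.0,0.0,0.0,0],
])

```text
time: 20.42
tool_pos: [489.5, 75.5, 87.8]
tool_rot: [[-0.992, -0.127, -0.002], [-0.127, 0.992, -0.003], [0.002, -0.003, -1.0]]
contact_force: [-6.7, -2.7, 21.1]
finger_gap: 53.7
```

```bash
python3 - <<'E'
from pl import *
T=toolR(187.3)
plan([(cr(-34,60,86.5),T,0,-1),(cr(-26.5,60,86.5),T,0,-5),(cr(-26.5,60,86.5),T,0,-1)])
E
```

```text
[[-0.002, 0.0, -0.0005, 0.0, 0.0, 0.0, 0], [-0.0035, 0.0, -0.0005, 0.0, 0.0, 0.0, 0], [-0.005, 0.0, -0.0005, 0.0, 0.0, 0.0, 0], [-0.0065, 0.0, -0.0005, 0.0, 0.0, 0.0, 0], [-0.008, 0.0, -0.0005, 0.0, 0.0, 0.0, 0], [-0.0095, 0.0, -0.0005, 0.0, 0.0, 0.0, 0], [-0.0095, 0.0, -0.0005, 0.0, 0.0, 0.0, 0]]
```

```bash
python3 - <<'E'
from pl import *
import json
# undo previous saved plan: recompute base
p,R_=load(); p=p-R_@np.array([-9.5,0,-0.5]); json.dump({'p':p.tolist(),'R':R_.tolist()},open('cmd.json','w')); print(p)
T=toolR(187.3)
plan([(cr(-35,60,88.5),T,0,-1),(cr(-26.5,60,88.5),T,0,-5),(cr(-26.5,60,88.5),T,0,-1)])
E
```

```text
[490.96495339  75.49441742  86.0260819 ]
[[-0.001, 0.0, -0.0025, 0.0, 0.0, 0.0, 0], [-0.0027, 0.0, -0.0025, 0.0, 0.0, 0.0, 0], [-0.0044, 0.0, -0.0025, 0.0, 0.0, 0.0, 0], [-0.0061, 0.0, -0.0025, 0.0, 0.0, 0.0, 0], [-0.0078, 0.0, -0.0025, 0.0, 0.0, 0.0, 0], [-0.0095, 0.0, -0.0025, 0.0, 0.0, 0.0, 0], [-0.0095, 0.0, -0.0025, 0.0, 0.0, 0.0, 0]]
```

>>> move_arm([
  [-0.001,0.0,-0.0025,0.0,0.0,0.0,0],
  [-0.0027,0.0,-0.0025,0.0,0.0,0.0,0],
  [-0.0044,0.0,-0.0025,0.0,0.0,0.0,0],
  [-0.0061,0.0,-0.0025,0.0,0.0,0.0,0],
  [-0.0078,0.0,-0.0025,0.0,0.0,0.0,0],
  [-0.0095,0.0,-0.0025,0.0,0.0,0.0,0],
  [-0.0095,0.0,-0.0025,0.0,0.0,0.0,0],
])

```text
time: 21.3
tool_pos: [498.6, 76.4, 88.1]
tool_rot: [[-0.992, -0.127, -0.004], [-0.127, 0.992, -0.001], [0.004, -0.001, -1.0]]
contact_force: [-5.1, -0.2, -3.3]
finger_gap: 53.0
```

```bash
python3 - <<'E'
from pl import *
s=sensors.sense(); print(s['finger_gap'],s['tool_pos'].round(1),load()[0],s['contact_force'].round(1))
T=toolR(187.3)
plan([(cr(-28,60,88),T,0,-1),(cr(-28,60,88),T,1,-4),(cr(-28,60,165),T,1,27),(cr(-95,60,165),T,0.4,35),(cr(-95,60,111),T,0.4,30),(cr(-95,60,111),T,0.4,-2)])
E
```

```text
52.99144614525564 [498.6  76.4  88.1] [500.38802651  76.70054217  88.52627309] [-5.1 -0.2 -3.3]
[[0.0015, 0.0, 0.0005, 0.0, 0.0, 0.0, 0], [0.0015, 0.0, 0.0005, 0.0, 0.0, 0.0, 1], [0.0015, 0.0, 0.0005, 0.0, 0.0, 0.0, 1], [0.0015, 0.0, 0.0005, 0.0, 0.0, 0.0, 1], [0.0015, 0.0, 0.0005, 0.0, 0.0, 0.0, 1], [0.0015, 0.0, -0.0251, 0.0, 0.0, 0.0, 1], [0.0015, 0.0, -0.0508, 0.0, 0.0, 0.0, 1], [0.0015, 0.0, -0.0765, 0.0, 0.0, 0.0, 1]]
[[0.0335, 0.0, 0.0, 0.0, 0.0, 0.0, 0.4], [0.067, 0.0, 0.0, 0.0, 0.0, 0.0, 0.4], [0.067, 0.0, 0.027, 0.0, 0.0, 0.0, 0.4], [0.067, 0.0, 0.054, 0.0, 0.0, 0.0, 0.4], [0.067, 0.0, 0.054, 0.0, 0.0, 0.0, 0.4], [0.067, 0.0, 0.054, 0.0, 0.0, 0.0, 0.4]]
```

>>> move_arm([
  [0.0015,0.0,0.0005,0.0,0.0,0.0,0],
  [0.0015,0.0,0.0005,0.0,0.0,0.0,1],
  [0.0015,0.0,0.0005,0.0,0.0,0.0,1],
  [0.0015,0.0,0.0005,0.0,0.0,0.0,1],
  [0.0015,0.0,0.0005,0.0,0.0,0.0,1],
  [0.0015,0.0,-0.0251,0.0,0.0,0.0,1],
  [0.0015,0.0,-0.0508,0.0,0.0,0.0,1],
  [0.0015,0.0,-0.0765,0.0,0.0,0.0,1],
])

```text
time: 22.3
tool_pos: [499.0, 76.5, 165.9]
tool_rot: [[-0.992, -0.127, 0.0], [-0.127, 0.992, 0.0], [-0.0, 0.0, -1.0]]
contact_force: [0.2, -0.4, -0.4]
finger_gap: 85.6
```

>>> move_arm([
  [0.0335,0.0,0.0,0.0,0.0,0.0,0.4],
  [0.067,0.0,0.0,0.0,0.0,0.0,0.4],
  [0.067,0.0,0.027,0.0,0.0,0.0,0.4],
  [0.067,0.0,0.054,0.0,0.0,0.0,0.4],
  [0.067,0.0,0.054,0.0,0.0,0.0,0.4],
  [0.067,0.0,0.054,0.0,0.0,0.0,0.4],
])

```text
time: 23.05
tool_pos: [433.1, 68.5, 111.8]
tool_rot: [[-0.992, -0.127, 0.001], [-0.127, 0.992, 0.001], [-0.001, 0.001, -1.0]]
contact_force: [0.0, 0.4, -0.5]
finger_gap: 34.2
```

```bash
python3 - <<'E'
from pl import *
s=sensors.sense(); print(s['tool_pos'].round(1),load()[0]); snap('wrist','w11.png')
T=toolR(187.3)
plan([(cr(-72,60,112),T,0.4,-2),(cr(-20,60,112),T,0.4,-6),(cr(10,60,113),T,0.4,-4),(cr(10,60,113),T,0.4,-2)])
E
```

```text
[433.1  68.5 111.8] [432.44207086  68.00231535 111.02489443]
[[-0.0115, 0.0, -0.0005, 0.0, 0.0, 0.0, 0.4], [-0.023, 0.0, -0.001, 0.0, 0.0, 0.0, 0.4], [-0.0317, 0.0, -0.001, 0.0, 0.0, 0.0, 0.4], [-0.0403, 0.0, -0.001, 0.0, 0.0, 0.0, 0.4], [-0.049, 0.0, -0.001, 0.0, 0.0, 0.0, 0.4], [-0.0577, 0.0, -0.001, 0.0, 0.0, 0.0, 0.4], [-0.0663, 0.0, -0.001, 0.0, 0.0, 0.0, 0.4], [-0.075, 0.0, -0.001, 0.0, 0.0, 0.0, 0.4]]
[[-0.0075, 0.0, -0.0002, 0.0, 0.0, 0.0, 0.4], [-0.015, 0.0, -0.0005, 0.0, 0.0, 0.0, 0.4], [-0.0225, 0.0, -0.0007, 0.0, 0.0, 0.0, 0.4], [-0.03, 0.0, -0.001, 0.0, 0.0, 0.0, 0.4], [-0.03, 0.0, -0.001, 0.0, 0.0, 0.0, 0.4], [-0.03, 0.0, -0.001, 0.0, 0.0, 0.0, 0.4]]
```

View pics/w11.png

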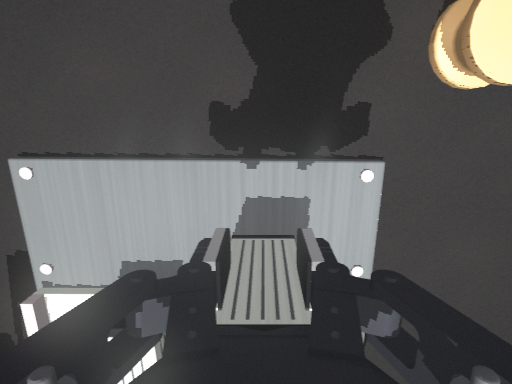

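>>> move_arm([
  [-0.0115,0.0,-0.0005,0.0,0.0,0.0,0.4],
  [-0.023,0.0,-0.001,0.0,0.0,0.0,0.4],
  [-0.0317,0.0,-0.001,0.0,0.0,0.0,0.4],
  [-0.0403,0.0,-0.001,0.0,0.0,0.0,0.4],
  [-0.049,0.0,-0.001,0.0,0.0,0.0,0.4],
  [-0.0577,0.0,-0.001,0.0,0.0,0.0,0.4],
  [-0.0663,0.0,-0.001,0.0,0.0,0.0,0.4],
  [-0.075,0.0,-0.001,0.0,0.0,0.0,0.4],
])

```text
time: 24.1
tool_pos: [508.0, 77.7, 112.1]
tool_rot: [[-0.992, -0.127, 0.001], [-0.127, 0.992, 0.001], [-0.001, 0.0, -1.0]]
contact_force: [-1.0, -0.7, 0.1]
finger_gap: 34.5
```

>>> move_arm([
  [-0.0075,0.0,-0.0002,0.0,0.0,0.0,0.4],
  [-0.015,0.0,-0.0005,0.0,0.0,0.0,0.4],
  [-0.0225,0.0,-0.0007,0.0,0.0,0.0,0.4],
  [-0.03,0.0,-0.001,0.0,0.0,0.0,0.4],
  [-0.03,0.0,-0.001,0.0,0.0,0.0,0.4],
  [-0.03,0.0,-0.001,0.0,0.0,0.0,0.4],
])

```text
time: 24.85
tool_pos: [536.4, 81.3, 113.0]
tool_rot: [[-0.992, -0.127, -0.0], [-0.127, 0.992, -0.0], [0.0, -0.0, -1.0]]
contact_force: [-0.3, 0.3, 0.0]
finger_gap: 34.4
```

```bash
python3 - <<'E'
from pl import *
s=sensors.sense(); print(s['tool_pos'].round(1),load()[0]); snap('wrist','w12.png'); snap('scene','s12.png')
T=toolR(187.3)
plan([(cr(-50,60,113),T,0.4,-2),(cr(-50,60,44),T,0.4,-2),(cr(-30,60,44),T,0.4,-2),(cr(-5.5,60,44),T,0.4,-4),(cr(-5.5,60,44),T,0.4,-2),(cr(-50,60,44),T,0.4,-2),(cr(-50,20,190),T,0.4,-4),(cr(-50,20,190),T,0.4,-2)])
E
python3 zz.py s12.png s12z.png 230 150 150 120 5
```

```text
[536.4  81.3 113. ] [536.59223052  81.33407394 113.02700769]
[[0.03, 0.0, 0.0, 0.0, 0.0, 0.0, 0.4], [0.06, 0.0, 0.0, 0.0, 0.0, 0.0, 0.4], [0.06, 0.0, 0.0345, 0.0, 0.0, 0.0, 0.4], [0.06, 0.0, 0.069, 0.0, 0.0, 0.0, 0.4], [0.05, 0.0, 0.069, 0.0, 0.0, 0.0, 0.4], [0.04, 0.0, 0.069, 0.0, 0.0, 0.0, 0.4], [0.0339, 0.0, 0.069, 0.0, 0.0, 0.0, 0.4], [0.0277, 0.0, 0.069, 0.0, 0.0, 0.0, 0.4]]
[[-0.0061, 0.0, 0.0, 0.0, 0.0, 0.0, 0.4], [-0.0122, 0.0, 0.0, 0.0, 0.0, 0.0, 0.4], [-0.0122, 0.0, 0.0, 0.0, 0.0, 0.0, 0.4], [-0.0122, 0.0, 0.0, 0.0, 0.0, 0.0, 0.4], [0.01, 0.0, 0.0, 0.0, 0.0, 0.0, 0.4], [0.0323, 0.0, 0.0, 0.0, 0.0, 0.0, 0.4], [0.0323, -0.01, -0.0365, 0.0, 0.0, 0.0, 0.4], [0.0323, -0.02, -0.073, 0.0, 0.0, 0.0, 0.4]]
[[0.0, -0.01, -0.0365, 0.0, 0.0, 0.0, 0.4], [0.0, -0.02, -0.073, 0.0, 0.0, 0.0, 0.4], [0.0, -0.02, -0.073, 0.0, 0.0, 0.0, 0.4], [0.0, -0.02, -0.073, 0.0, 0.0, 0.0, 0.4]]
```

View pics/w12.png

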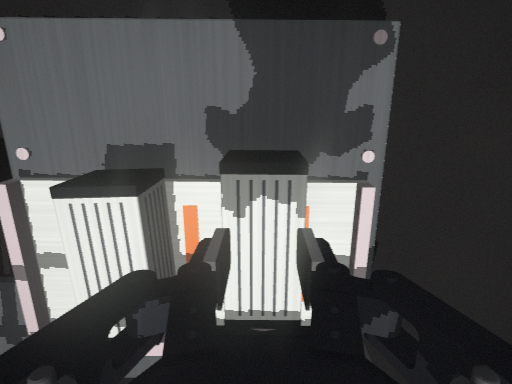

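View pics/s12z.png

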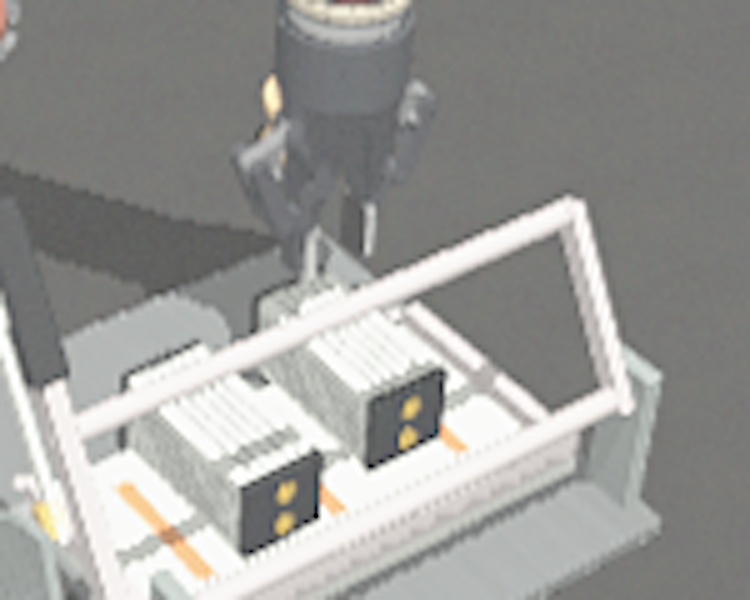

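Tipped. The first module was knocked sideways to about y = -47 and may now project slightly over the step. I'll push the second module home, then correct the first.

>>> move_arm([
  [0.03,0.0,0.0,0.0,0.0,0.0,0.4],
  [0.06,0.0,0.0,0.0,0.0,0.0,0.4],
  [0.06,0.0,0.0345,0.0,0.0,0.0,0.4],
  [0.06,0.0,0.069,0.0,0.0,0.0,0.4],
  [0.05,0.0,0.069,0.0,0.0,0.0,0.4],
  [0.04,0.0,0.069,0.0,0.0,0.0,0.4],
  [0.0339,0.0,0.069,0.0,0.0,0.0,0.4],
  [0.0277,0.0,0.069,0.0,0.0,0.0,0.4],
])

```text
time: 25.95
tool_pos: [508.0, 77.7, 44.9]
tool_rot: [[-0.992, -0.127, -0.002], [-0.127, 0.992, -0.001], [0.003, -0.001, -1.0]]
contact_force: [-7.0, -1.1, 5.6]
finger_gap: 34.0
```

>>> move_arm([
  [-0.0061,0.0,0.0,0.0,0.0,0.0,0.4],
  [-0.0122,0.0,0.0,0.0,0.0,0.0,0.4],
  [-0.0122,0.0,0.0,0.0,0.0,0.0,0.4],
  [-0.0122,0.0,0.0,0.0,0.0,0.0,0.4],
  [0.01,0.0,0.0,0.0,0.0,0.0,0.4],
  [0.0323,0.0,0.0,0.0,0.0,0.0,0.4],
  [0.0323,-0.01,-0.0365,0.0,0.0,0.0,0.4],
  [0.0323,-0.02,-0.073,0.0,0.0,0.0,0.4],
])

```text
time: 26.95
tool_pos: [480.6, 54.0, 118.2]
tool_rot: [[-0.992, -0.128, 0.002], [-0.128, 0.992, 0.001], [-0.002, 0.001, -1.0]]
contact_force: [1.1, 0.4, 0.5]
finger_gap: 33.9
```

>>> move_arm([
  [0.0,-0.01,-0.0365,0.0,0.0,0.0,0.4],
  [0.0,-0.02,-0.073,0.0,0.0,0.0,0.4],
  [0.0,-0.02,-0.073,0.0,0.0,0.0,0.4],
  [0.0,-0.02,-0.073,0.0,0.0,0.0,0.4],
])

```text
time: 27.45
tool_pos: [482.4, 33.9, 189.8]
tool_rot: [[-0.992, -0.127, 0.001], [-0.127, 0.992, -0.0], [-0.001, -0.0, -1.0]]
contact_force: [-0.4, 0.2, 0.2]
finger_gap: 34.3
```

```bash
python3 - <<'E'
from pl import *
s=sensors.sense(); print(s['tool_pos'].round(1),load()[0]); snap('wrist','w13.png'); snap('top','t13.png')
E
python3 zz.py t13.png t13z.png 160 110 160 120 5;python3 zz.py w13.png w13z.png 50 50 400 300 2
```

```text
[482.4  33.9 189.8] [482.15541373  34.03690066 190.02447763]
```

View pics/w13z.png

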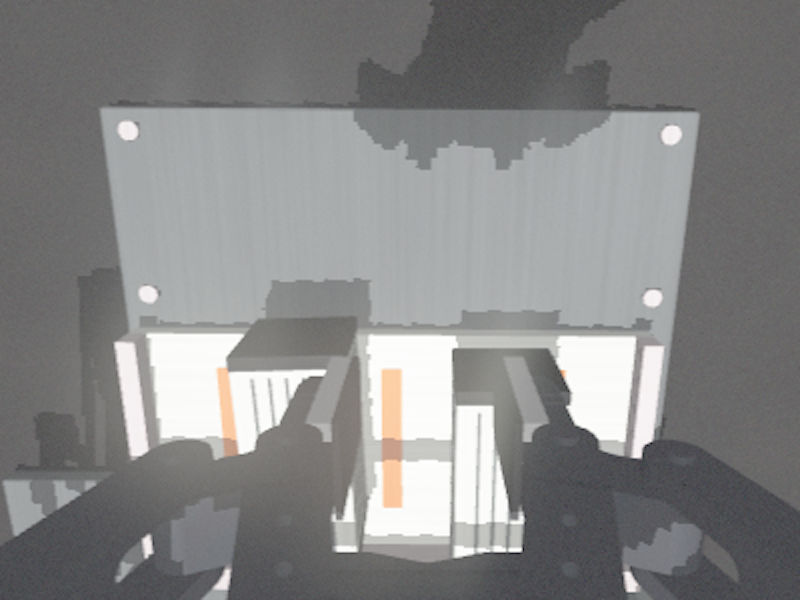

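View pics/t13z.png

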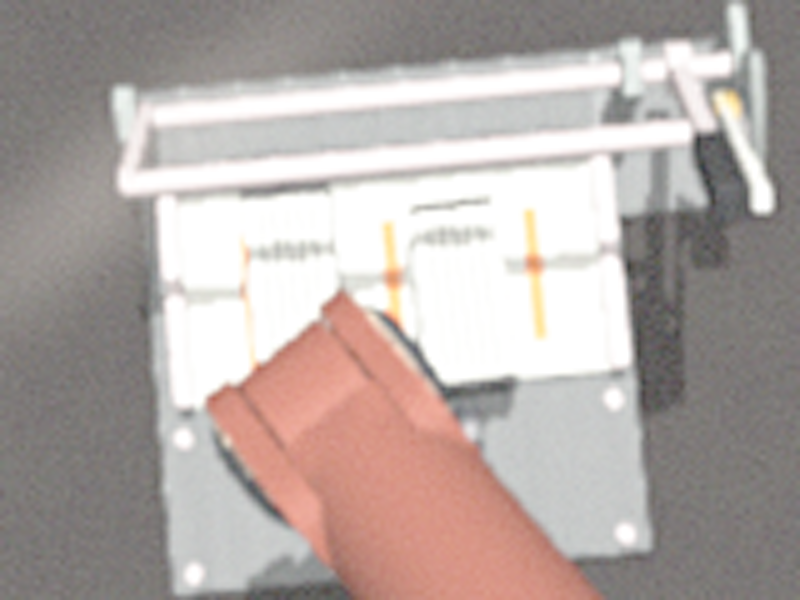

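```bash
python3 - <<'E'
from pl import *
C=cam('wrist')
a=np.radians(Cy)
def inv(X): d=X[:2]-Cq; return (np.cos(a)*d[0]+np.sin(a)*d[1],-np.sin(a)*d[0]+np.cos(a)*d[1])
for (x,y),z in [((258,320),22),((356,320),22),((230,369),76),((454,351),22),((558,351),22),((150,333),22),((640,333),22)]:
    print(np.round(inv(onz(C,((y-.5)/2+50,(x-.5)/2+50),z)),1))
T=toolR(187.3)
plan([(cr(-50,-46,110),T,0.4,-3),(cr(-45,-46,44),T,0.4,-3),(cr(-30,-46,44),T,0.4,-2)])
E
```

```text
[-12.5 -72. ]
[-12.5 -18.4]
[ -7.2 -70.7]
[ 5.7 35.4]
[ 5.7 93.1]
[  -4.9 -132. ]
[ -5.  137.6]
[[0.0, -0.022, 0.0267, 0.0, 0.0, 0.0, 0.4], [0.0, -0.044, 0.0533, 0.0, 0.0, 0.0, 0.4], [0.0, -0.066, 0.08, 0.0, 0.0, 0.0, 0.4], [-0.0017, -0.066, 0.102, 0.0, 0.0, 0.0, 0.4], [-0.0034, -0.066, 0.124, 0.0, 0.0, 0.0, 0.4], [-0.005, -0.066, 0.146, 0.0, 0.0, 0.0, 0.4], [-0.0125, -0.066, 0.146, 0.0, 0.0, 0.0, 0.4], [-0.02, -0.066, 0.146, 0.0, 0.0, 0.0, 0.4]]
```

>>> move_arm([
  [0.0,-0.022,0.0267,0.0,0.0,0.0,0.4],
  [0.0,-0.044,0.0533,0.0,0.0,0.0,0.4],
  [0.0,-0.066,0.08,0.0,0.0,0.0,0.4],
  [-0.0017,-0.066,0.102,0.0,0.0,0.0,0.4],
  [-0.0034,-0.066,0.124,0.0,0.0,0.0,0.4],
  [-0.005,-0.066,0.146,0.0,0.0,0.0,0.4],
  [-0.0125,-0.066,0.146,0.0,0.0,0.0,0.4],
  [-0.02,-0.066,0.146,0.0,0.0,0.0,0.4],
])

```text
time: 28.55
tool_pos: [511.3, -28.2, 44.2]
tool_rot: [[-0.992, -0.128, 0.001], [-0.128, 0.992, 0.001], [-0.001, 0.001, -1.0]]
contact_force: [0.3, 1.7, -0.2]
finger_gap: 34.1
```

```bash
python3 - <<'E'
from pl import *
s=sensors.sense(); print(s['tool_pos'].round(1),load()[0])
T=toolR(187.3)
plan([(cr(-5.5,-46,44),T,0.4,-4),(cr(-5.5,-46,44),T,0.4,-2),(cr(-50,-46,44),T,0.4,-2),(cr(-60,-5,190),T,0.4,-4),(cr(-60,-5,190),T,1,-4)])
E
```

```text
[511.3 -28.2  44.2] [510.37585419 -28.88437686  44.02269827]
[[-0.0061, 0.0, 0.0, 0.0, 0.0, 0.0, 0.4], [-0.0123, 0.0, 0.0, 0.0, 0.0, 0.0, 0.4], [-0.0184, 0.0, 0.0, 0.0, 0.0, 0.0, 0.4], [-0.0245, 0.0, 0.0, 0.0, 0.0, 0.0, 0.4], [-0.0245, 0.0, 0.0, 0.0, 0.0, 0.0, 0.4], [-0.0245, 0.0, 0.0, 0.0, 0.0, 0.0, 0.4], [-0.0023, 0.0, 0.0, 0.0, 0.0, 0.0, 0.4], [0.02, 0.0, 0.0, 0.0, 0.0, 0.0, 0.4]]
[[0.0025, 0.0103, -0.0365, 0.0, 0.0, 0.0, 0.4], [0.005, 0.0205, -0.073, 0.0, 0.0, 0.0, 0.4], [0.0075, 0.0308, -0.1095, 0.0, 0.0, 0.0, 0.4], [0.01, 0.041, -0.146, 0.0, 0.0, 0.0, 0.4], [0.01, 0.041, -0.146, 0.0, 0.0, 0.0, 1], [0.01, 0.041, -0.146, 0.0, 0.0, 0.0, 1], [0.01, 0.041, -0.146, 0.0, 0.0, 0.0, 1], [0.01, 0.041, -0.146, 0.0, 0.0, 0.0, 1]]
```

>>> move_arm([
  [-0.0061,0.0,0.0,0.0,0.0,0.0,0.4],
  [-0.0123,0.0,0.0,0.0,0.0,0.0,0.4],
  [-0.0184,0.0,0.0,0.0,0.0,0.0,0.4],
  [-0.0245,0.0,0.0,0.0,0.0,0.0,0.4],
  [-0.0245,0.0,0.0,0.0,0.0,0.0,0.4],
  [-0.0245,0.0,0.0,0.0,0.0,0.0,0.4],
  [-0.0023,0.0,0.0,0.0,0.0,0.0,0.4],
  [0.02,0.0,0.0,0.0,0.0,0.0,0.4],
])

```text
time: 29.55
tool_pos: [491.1, -31.2, 44.1]
tool_rot: [[-0.992, -0.127, 0.002], [-0.127, 0.992, 0.001], [-0.002, 0.001, -1.0]]
contact_force: [-0.9, -1.1, -0.4]
finger_gap: 34.4
```

>>> move_arm([
  [0.0025,0.0103,-0.0365,0.0,0.0,0.0,0.4],
  [0.005,0.0205,-0.073,0.0,0.0,0.0,0.4],
  [0.0075,0.0308,-0.1095,0.0,0.0,0.0,0.4],
  [0.01,0.041,-0.146,0.0,0.0,0.0,0.4],
  [0.01,0.041,-0.146,0.0,0.0,0.0,1],
  [0.01,0.041,-0.146,0.0,0.0,0.0,1],
  [0.01,0.041,-0.146,0.0,0.0,0.0,1],
  [0.01,0.041,-0.146,0.0,0.0,0.0,1],
])

```text
time: 30.55
tool_pos: [475.1, 7.6, 189.1]
tool_rot: [[-0.992, -0.127, -0.002], [-0.127, 0.992, 0.0], [0.002, 0.0, -1.0]]
contact_force: [-0.5, -0.0, 0.4]
finger_gap: 85.1
```

```bash
python3 - <<'E'
from pl import *
s=sensors.sense(); print(s['tool_pos'].round(1),load()[0],s['joints'].round(1)); snap('wrist','w14.png'); snap('scene','s14.png')
for c in ['scene','top']:
  print(c,[(np.round(d['pixel'],1).tolist(),round(d['score'],2)) for d in landmark_of(c,'lever_grip')[:2]])
E
python3 zz.py s14.png s14z.png 190 150 190 150 4;python3 zz.py w14.png w14z.png 50 50 400 300 2
```

```text
[475.1   7.6 189.1] [475.41059298   7.96953808 190.02344986] [ 32.4  31.7 -53.8 111.7  32.   53.   59.7]
scene [([203.8, 233.4], 0.61)]
top [([146.9, 303.1], 0.88)]
```

View pics/w14z.png

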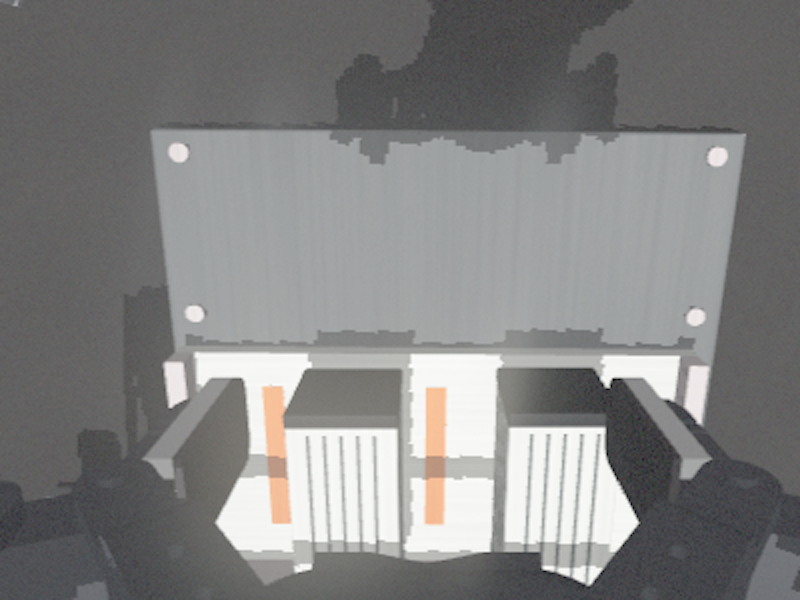

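View pics/s14z.png

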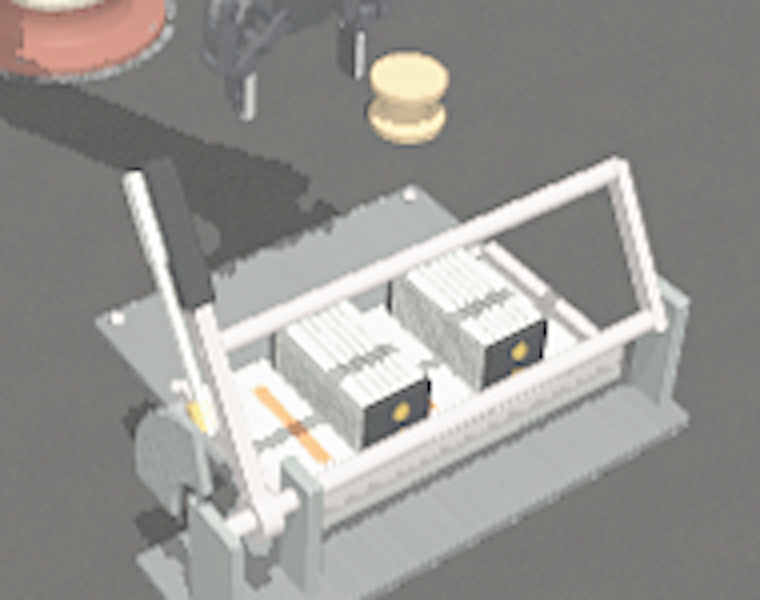

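```bash
python3 - <<'E'
from pl import *
C=cam('wrist')
a=np.radians(Cy)
def inv(X): d=X[:2]-Cq; return (np.cos(a)*d[0]+np.sin(a)*d[1],-np.sin(a)*d[0]+np.cos(a)*d[1])
for n,(x,y),z in [('-120,-150',(152,130),12),('-120,160',(744,134),12),('step-135',(195,354),22),('step135',(690,357),22),('68,0',(435,467),22),('ends1',(308,370),22),('ends1',(402,370),22),('e2',(497,370),22),('e2',(592,370),22)]:
    print(n,np.round(inv(onz(C,((y-.5)/2+50,(x-.5)/2+50),z)),1))
# lever tri
L={c:landmark_of(c,'lever_grip')[0]['pixel'] for c in ['top','scene']}
print(tri([ray(cam(c),L[c]) for c in L]))
for th in (0,.07,.14,.17):
    t=1.1-th; X=cr(175-200*np.cos(t),-190,90+200*np.sin(t)); print(th,X.round(1),[np.round(proj(cam(c),X),1) for c in L])
E
```

```text
-120,-150 [-122.5 -147.4]
-120,160 [-120.3  160.2]
step-135 [  -1.8 -134. ]
step135 [  0.2 142. ]
68,0 [69.7 -0.1]
ends1 [  7.9 -71.6]
ends1 [  7.9 -18.8]
e2 [ 7.9 34.5]
e2 [ 8.  87.9]
(array([ 626.24224947, -154.71779469,  254.46979165]), [np.float64(1.8595119725298284), np.float64(1.8595119725299118)])
0 [ 642.  -157.2  268.2] [array([140., 304.]), array([203.3, 234.3])]
0.07 [ 629.9 -158.7  261.5] [array([144.9, 304.2]), array([202.8, 231.6])]
0.14 [ 618.2 -160.2  253.8] [array([149.6, 304.4]), array([202.8, 229.2])]
0.17 [ 613.4 -160.8  250.3] [array([151.6, 304.5]), array([202.9, 228.2])]
```

```bash
python3 - <<'E'
from pl import *
T=toolR(187.3,-30)
print(T.round(3))
G=cr(175-200*np.cos(1.01),-190,90+200*np.sin(1.01)); print(G)
P=G-90*T[:,2]; print(P)
plan([((470,-70,330),toolR(187.3,-15),1,50),(P-30*T[:,2],T,1,45),(P-30*T[:,2],T,1,-2)])
E
```

```text
[[-0.859 -0.127  0.496]
 [-0.11   0.992  0.064]
 [-0.5    0.    -0.866]]
[ 626.51386433 -159.13977247  259.36636892]
[ 581.87861442 -164.85767985  337.30865526]
[[0.0038, -0.0192, -0.035, 0.0, -0.065, 0.0, 1], [0.0076, -0.0383, -0.07, 0.0, -0.131, 0.0, 1], [0.0114, -0.0575, -0.105, 0.0, -0.196, 0.0, 1], [0.0153, -0.0766, -0.14, 0.0, -0.262, 0.0, 1], [-0.0057, -0.1037, -0.1483, 0.0, -0.327, 0.0, 1], [-0.0267, -0.1308, -0.1566, 0.0, -0.393, 0.0, 1], [-0.0477, -0.1579, -0.1649, 0.0, -0.458, 0.0, 1], [-0.0687, -0.1849, -0.1733, 0.0, -0.524, 0.0, 1]]
[[0.0, 0.0, 0.0, 0.0, 0.0, 0.0, 1], [0.0, 0.0, 0.0, 0.0, 0.0, 0.0, 1]]
```

>>> move_arm([
  [0.0038,-0.0192,-0.035,0.0,-0.065,0.0,1],
  [0.0076,-0.0383,-0.07,0.0,-0.131,0.0,1],
  [0.0114,-0.0575,-0.105,0.0,-0.196,0.0,1],
  [0.0153,-0.0766,-0.14,0.0,-0.262,0.0,1],
  [-0.0057,-0.1037,-0.1483,0.0,-0.327,0.0,1],
  [-0.0267,-0.1308,-0.1566,0.0,-0.393,0.0,1],
  [-0.0477,-0.1579,-0.1649,0.0,-0.458,0.0,1],
  [-0.0687,-0.1849,-0.1733,0.0,-0.524,0.0,1],
])

```text
time: 31.85
tool_pos: [567.6, -167.6, 363.7]
tool_rot: [[-0.858, -0.127, 0.498], [-0.11, 0.992, 0.063], [-0.502, -0.001, -0.865]]
contact_force: [1.0, 0.5, 0.7]
finger_gap: 85.5
```

>>> move_arm([
  [0.0,0.0,0.0,0.0,0.0,0.0,1],
  [0.0,0.0,0.0,0.0,0.0,0.0,1],
])

```text
time: 32.1
tool_pos: [566.5, -165.6, 363.0]
tool_rot: [[-0.859, -0.128, 0.495], [-0.111, 0.992, 0.065], [-0.499, 0.001, -0.866]]
contact_force: [-0.4, 0.3, 0.4]
finger_gap: 84.9
```

```bash
python3 - <<'E'
from pl import *
s=sensors.sense(); print(s['tool_pos'].round(1),load()[0],s['joints'].round(1)); C=cam('wrist'); snap('wrist','w15.png'); 
for th in (0,.09,.14):
    t=1.1-th
    for r in (138,200,232): print(th,r,np.round(proj(C,cr(175-r*np.cos(t),-190,90+r*np.sin(t))),1))
print([(np.round(d['pixel'],1).tolist(),round(d['score'],2)) for d in landmark_of('wrist','lever_grip')[:2]])
E
```

```text
[ 566.5 -165.6  363. ] [ 567.02855965 -166.71728941  363.31871952] [ 69.3  23.9 -68.6 102.4  22.5  40.1  92.1]
0 138 [185.6 261.7]
0 200 [205.6 261.5]
0 232 [219.7 261.3]
0.09 138 [174.7 261.7]
0.09 200 [186.9 261.5]
0.09 232 [195.5 261.3]
0.14 138 [168.6 261.7]
0.14 200 [176.  261.4]
0.14 232 [181.3 261.3]
[([194.7, 259.6], 0.98)]
```

View pics/w15.png

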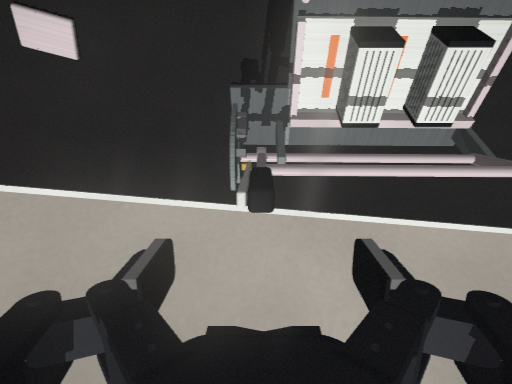

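```bash
python3 - <<'E'
from pl import *
plan([((500,-160,380),toolR(160),1,50),((480,-150,380),toolR(90),1,50),((500,-160,380),toolR(7.3),1,50),((500,-160,380),toolR(7.3),1,-1)])
E
```

```text
[[0.0097, 0.003, -0.0095, 0.025, 0.103, 0.093, 1], [0.0194, 0.0061, -0.0189, 0.05, 0.206, 0.186, 1], [0.0291, 0.0091, -0.0284, 0.075, 0.308, 0.279, 1], [0.0388, 0.0121, -0.0378, 0.1, 0.411, 0.372, 1], [0.0485, 0.0152, -0.0473, 0.125, 0.514, 0.465, 1], [0.0508, 0.017, -0.0486, 0.171, 0.505, 0.636, 1], [0.0531, 0.0187, -0.0499, 0.216, 0.494, 0.806, 1], [0.0554, 0.0205, -0.0513, 0.262, 0.479, 0.976, 1]]
[[0.0029, -0.0012, 0.0, 0.0, 0.0, 0.175, 1], [0.0058, -0.0025, 0.0, 0.0, 0.0, 0.349, 1], [0.0088, -0.0038, 0.0, 0.0, 0.0, 0.524, 1], [0.0117, -0.005, 0.0, 0.0, 0.0, 0.698, 1], [0.0094, -0.004, 0.0, 0.0, 0.0, 0.859, 1], [0.0072, -0.0031, 0.0, 0.0, 0.0, 1.019, 1], [0.0049, -0.0021, 0.0, 0.0, 0.0, 1.179, 1], [0.0026, -0.0011, 0.0, 0.0, 0.0, 1.34, 1]]
[[0.0005, 0.0025, 0.0, 0.0, 0.0, 0.16, 1], [0.0009, 0.0049, 0.0, 0.0, 0.0, 0.321, 1], [0.0013, 0.0073, 0.0, 0.0, 0.0, 0.481, 1], [0.0018, 0.0098, 0.0, 0.0, 0.0, 0.641, 1], [0.0022, 0.0122, 0.0, 0.0, 0.0, 0.802, 1], [0.0022, 0.0122, 0.0, 0.0, 0.0, 0.802, 1]]
```

>>> move_arm([
  [0.0097,0.003,-0.0095,0.025,0.103,0.093,1],
  [0.0194,0.0061,-0.0189,0.05,0.206,0.186,1],
  [0.0291,0.0091,-0.0284,0.075,0.308,0.279,1],
  [0.0388,0.0121,-0.0378,0.1,0.411,0.372,1],
  [0.0485,0.0152,-0.0473,0.125,0.514,0.465,1],
  [0.0508,0.017,-0.0486,0.171,0.505,0.636,1],
  [0.0531,0.0187,-0.0499,0.216,0.494,0.806,1],
  [0.0554,0.0205,-0.0513,0.262,0.479,0.976,1],
])

```text
time: 33.2
tool_pos: [491.2, -154.4, 380.3]
tool_rot: [[-0.64, 0.768, 0.0], [0.768, 0.64, -0.0], [-0.0, -0.0, -1.0]]
contact_force: [0.1, -0.4, 0.8]
finger_gap: 85.7
```

>>> move_arm([
  [0.0029,-0.0012,0.0,0.0,0.0,0.175,1],
  [0.0058,-0.0025,0.0,0.0,0.0,0.349,1],
  [0.0088,-0.0038,0.0,0.0,0.0,0.524,1],
  [0.0117,-0.005,0.0,0.0,0.0,0.698,1],
  [0.0094,-0.004,0.0,0.0,0.0,0.859,1],
  [0.0072,-0.0031,0.0,0.0,0.0,1.019,1],
  [0.0049,-0.0021,0.0,0.0,0.0,1.179,1],
  [0.0026,-0.0011,0.0,0.0,0.0,1.34,1],
])

```text
time: 34.2
tool_pos: [488.7, -153.2, 380.3]
tool_rot: [[0.601, 0.799, 0.0], [0.799, -0.601, -0.0], [-0.0, 0.0, -1.0]]
contact_force: [0.1, 0.1, -0.3]
finger_gap: 85.6
```

>>> move_arm([
  [0.0005,0.0025,0.0,0.0,0.0,0.16,1],
  [0.0009,0.0049,0.0,0.0,0.0,0.321,1],
  [0.0013,0.0073,0.0,0.0,0.0,0.481,1],
  [0.0018,0.0098,0.0,0.0,0.0,0.641,1],
  [0.0022,0.0122,0.0,0.0,0.0,0.802,1],
  [0.0022,0.0122,0.0,0.0,0.0,0.802,1],
])

```text
time: 34.95
tool_pos: [499.9, -158.8, 380.3]
tool_rot: [[0.991, 0.13, 0.0], [0.13, -0.991, -0.0], [0.0, 0.0, -1.0]]
contact_force: [0.1, -0.5, -0.2]
finger_gap: 85.4
```

```bash
python3 - <<'E'
from pl import *
s=sensors.sense(); print(s['tool_pos'].round(1),s['tool_rot'].round(2),load()[0],s['joints'].round(1)); C=cam('wrist'); snap('wrist','w16.png'); 
print([(np.round(d['pixel'],1).tolist(),round(d['score'],2)) for d in landmark_of('wrist','lever_grip')[:2]])
for th in (0,.07,.14):
    t=1.1-th
    for r in (200,): print(th,r,np.round(proj(C,cr(175-r*np.cos(t),-190,90+r*np.sin(t))),1))
E
```

```text
[ 499.9 -158.8  380.3] [[ 0.99  0.13  0.  ]
 [ 0.13 -0.99 -0.  ]
 [ 0.    0.   -1.  ]] [ 499.96261252 -159.98922091  380.01768364] [ 29.   18.3 -19.6  87.    6.2  75.8 -73.7]
[([31.5, 285.8], 0.56), ([253.7, 283.6], 0.54)]
0 200 [  5.6 285.7]
0.07 200 [ 26.  284.7]
0.14 200 [ 44.3 283.8]
```

View pics/w16.png

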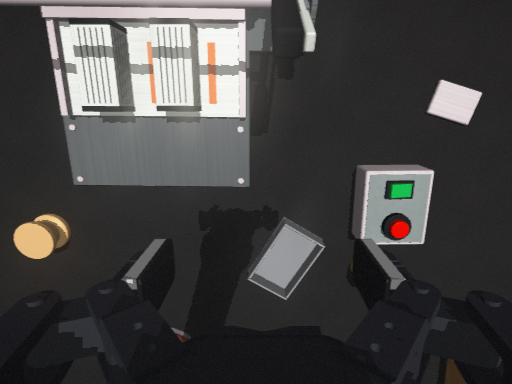

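```bash
python3 - <<'E'
from pl import *
C=cam('wrist'); 
for z in (60,65,70): print('button',z,onz(C,(229,400),z).round(1))
T=toolR(7.3,30)
t=1.02; G=cr(175-200*np.cos(t),-191,90+200*np.sin(t)); g=G+18.7*T[:,2]; print(G,g)
plan([(g-100*T[:,2],T,1,50),(g-60*T[:,2],T,1,-2),(g-60*T[:,2],T,1,-2)])
E
```

```text
button 60 [ 403.1 -401.5   60. ]
button 65 [ 404.8 -398.7   65. ]
button 70 [ 406.6 -396.    70. ]
[ 628.326112   -159.91578998  260.42160439] [ 637.60032504 -158.72773589  244.22692934]
[[0.0289, 0.0054, 0.0164, 0.0, 0.175, 0.0, 1], [0.0578, 0.0108, 0.0328, 0.0, 0.349, 0.0, 1], [0.0867, 0.0162, 0.0492, 0.0, 0.524, 0.0, 1], [0.0967, 0.0162, 0.0665, 0.0, 0.524, 0.0, 1], [0.1067, 0.0162, 0.0838, 0.0, 0.524, 0.0, 1], [0.1067, 0.0162, 0.0838, 0.0, 0.524, 0.0, 1], [0.1067, 0.0162, 0.0838, 0.0, 0.524, 0.0, 1]]
```

```bash
python3 - <<'E'
from pl import *
T=toolR(7.3,0)
t=1.02; G=cr(175-200*np.cos(t),-191,90+200*np.sin(t)); g=G+18.7*T[:,2]; print(G,g)
import os; os.system('rm cmd.json'); import json
json.dump({'p':[499.96,-159.99,380.02],'R':toolR(7.3).tolist()},open('cmd.json','w'))
plan([(g+np.array([0,0,100]),T,1,50),(g+np.array([0,0,100]),T,1,-2)])
E
```

```text
[ 628.326112   -159.91578998  260.42160439] [ 628.326112   -159.91578998  241.72160439]
[[0.0424, 0.0054, 0.0128, 0.0, 0.0, 0.0, 1], [0.0849, 0.0108, 0.0255, 0.0, 0.0, 0.0, 1], [0.1273, 0.0162, 0.0383, 0.0, 0.0, 0.0, 1], [0.1273, 0.0162, 0.0383, 0.0, 0.0, 0.0, 1], [0.1273, 0.0162, 0.0383, 0.0, 0.0, 0.0, 1]]
```

>>> move_arm([
  [0.0424,0.0054,0.0128,0.0,0.0,0.0,1],
  [0.0849,0.0108,0.0255,0.0,0.0,0.0,1],
  [0.1273,0.0162,0.0383,0.0,0.0,0.0,1],
  [0.1273,0.0162,0.0383,0.0,0.0,0.0,1],
  [0.1273,0.0162,0.0383,0.0,0.0,0.0,1],
])

```text
time: 35.67
tool_pos: [627.9, -159.9, 341.8]
tool_rot: [[0.992, 0.128, -0.0], [0.128, -0.992, -0.0], [-0.0, 0.0, -1.0]]
contact_force: [-0.2, 0.2, -0.3]
finger_gap: 85.2
```

```bash
python3 - <<'E'
from pl import *
s=sensors.sense(); print(s['tool_pos'].round(1),load()[0],s['joints'].round(1)); C=cam('wrist'); snap('wrist','w17.png'); 
print([(np.round(d['pixel'],1).tolist(),round(d['score'],2)) for d in landmark_of('wrist','lever_grip')[:2]])
for th in (0,.07,.14):
    t=1.1-th
    for r in (200,): print(th,r,np.round(proj(C,cr(175-r*np.cos(t),-190,90+r*np.sin(t))),1))
E
```

```text
[ 627.9 -159.9  341.8] [ 628.2866092 -159.8833653  341.72     ] [ 22.5  32.  -18.8  70.8  10.1  78.8 -78.3]
[([202.1, 263.6], 0.66)]
0 200 [181.  262.2]
0.07 200 [194.3 262.2]
0.14 200 [205.5 262.3]
```

View pics/w17.png

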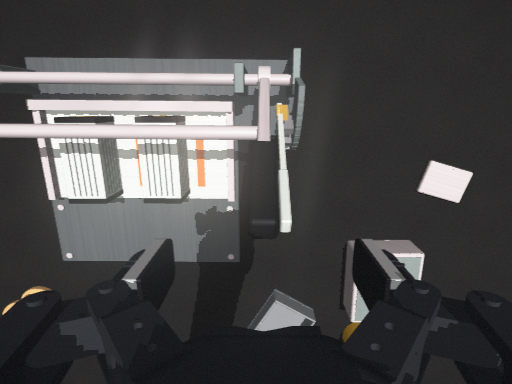

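```bash
python3 - <<'E'
from pl import *
T=toolR(7.3,0)
t=1.1-.095; G=cr(175-200*np.cos(t),-191,90+200*np.sin(t)); g=G+18.7*T[:,2]; print(G,g)
plan([(g,T,1,-4),(g,T,1,-1),(g,T,0.0,-5)])
E
```

```text
[ 625.80228351 -160.23909987  258.83239334] [ 625.80228351 -160.23909987  240.13239334]
[[-0.0006, 0.0, 0.0254, 0.0, 0.0, 0.0, 1], [-0.0013, 0.0, 0.0508, 0.0, 0.0, 0.0, 1], [-0.0019, 0.0, 0.0762, 0.0, 0.0, 0.0, 1], [-0.0025, 0.0, 0.1016, 0.0, 0.0, 0.0, 1], [-0.0025, 0.0, 0.1016, 0.0, 0.0, 0.0, 1], [-0.0025, 0.0, 0.1016, 0.0, 0.0, 0.0, 0.0], [-0.0025, 0.0, 0.1016, 0.0, 0.0, 0.0, 0.0], [-0.0025, 0.0, 0.1016, 0.0, 0.0, 0.0, 0.0]]
[[0.0, 0.0, 0.0, 0.0, 0.0, 0.0, 0.0], [0.0, 0.0, 0.0, 0.0, 0.0, 0.0, 0.0]]
```

>>> move_arm([
  [-0.0006,0.0,0.0254,0.0,0.0,0.0,1],
  [-0.0013,0.0,0.0508,0.0,0.0,0.0,1],
  [-0.0019,0.0,0.0762,0.0,0.0,0.0,1],
  [-0.0025,0.0,0.1016,0.0,0.0,0.0,1],
  [-0.0025,0.0,0.1016,0.0,0.0,0.0,1],
  [-0.0025,0.0,0.1016,0.0,0.0,0.0,0.0],
  [-0.0025,0.0,0.1016,0.0,0.0,0.0,0.0],
  [-0.0025,0.0,0.1016,0.0,0.0,0.0,0.0],
])

```text
time: 36.78
tool_pos: [626.5, -161.3, 241.5]
tool_rot: [[0.992, 0.126, 0.003], [0.126, -0.992, -0.003], [0.002, 0.003, -1.0]]
contact_force: [1.4, -4.3, 2.5]
finger_gap: 32.0
```

>>> move_arm([
  [0.0,0.0,0.0,0.0,0.0,0.0,0.0],
  [0.0,0.0,0.0,0.0,0.0,0.0,0.0],
])

```text
time: 37.02
tool_pos: [626.2, -160.2, 242.0]
tool_rot: [[0.992, 0.125, 0.002], [0.125, -0.992, -0.001], [0.002, 0.001, -1.0]]
contact_force: [-1.9, 1.8, 5.4]
finger_gap: 21.6
```

```bash
python3 - <<'E'
from pl import *
s=sensors.sense(); print(s['tool_pos'].round(1),load()[0],s['joints'].round(1),s['finger_gap']); snap('wrist','w18.png'); snap('scene','s18.png')
E
python3 zz.py s18.png s18z.png 190 130 190 150 4
```

```text
[ 626.2 -160.2  242. ] [ 625.80687309 -160.20102682  240.12      ] [ 22.7  35.3 -18.3  81.1  11.6  65.3 -80. ] 21.579817198417413
```

View pics/w18.png

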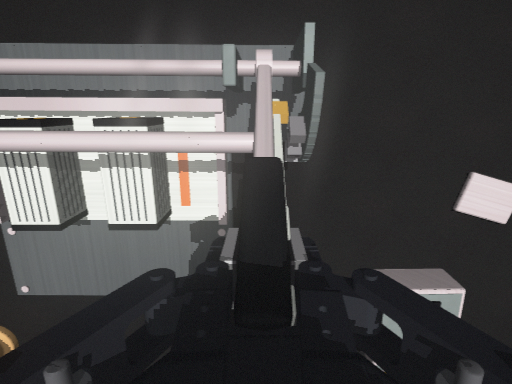

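View pics/s18z.png

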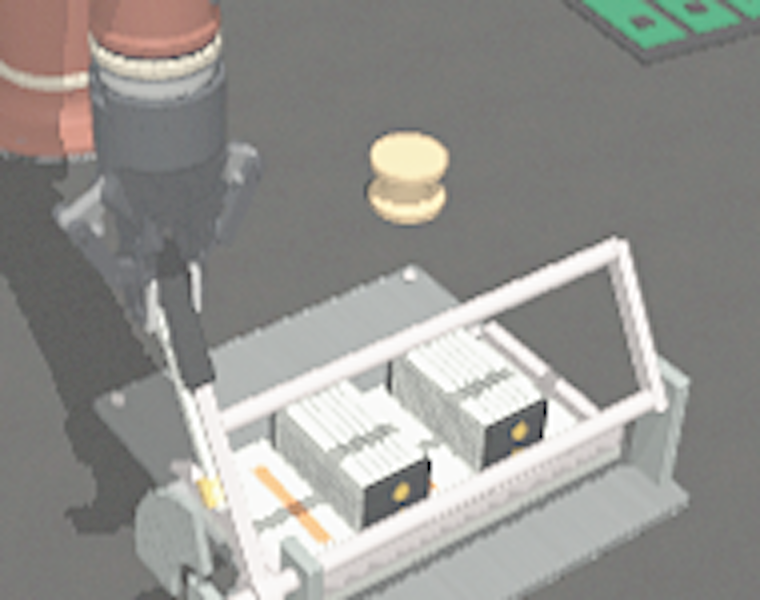

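```bash
cat >> pl.py <<'E'
def lev(th,tilt,y=-191):
    T=toolR(7.3,tilt); t=1.1-th
    return cr(175-200*np.cos(t),y,90+200*np.sin(t))+18.7*T[:,2],T
E
python3 - <<'E'
from pl import *
W=[]
for th in np.linspace(.095,.45,9)[1:]:
    p,T=lev(th,22*(th-.095)); W.append((p,T,0.0,-1))
plan(W)
E
```

```text
[[-0.0071, 0.0, 0.0049, 0.0, 0.017, 0.0, 0.0], [-0.0139, 0.0, 0.0101, 0.0, 0.034, 0.0, 0.0], [-0.0205, 0.0, 0.0157, 0.0, 0.051, 0.0, 0.0], [-0.0269, 0.0, 0.0215, 0.0, 0.068, 0.0, 0.0], [-0.0329, 0.0, 0.0277, 0.0, 0.085, 0.0, 0.0], [-0.0387, 0.0, 0.034, 0.0, 0.102, 0.0, 0.0], [-0.0443, 0.0, 0.0407, 0.0, 0.119, 0.0, 0.0], [-0.0495, 0.0, 0.0476, 0.0, 0.136, 0.0, 0.0]]
```

>>> move_arm([
  [-0.0071,0.0,0.0049,0.0,0.017,0.0,0.0],
  [-0.0139,0.0,0.0101,0.0,0.034,0.0,0.0],
  [-0.0205,0.0,0.0157,0.0,0.051,0.0,0.0],
  [-0.0269,0.0,0.0215,0.0,0.068,0.0,0.0],
])

```text
time: 37.62
tool_pos: [602.4, -163.0, 223.6]
tool_rot: [[0.989, 0.126, 0.079], [0.125, -0.992, 0.008], [0.079, 0.002, -0.997]]
contact_force: [-2.8, 1.8, 12.3]
finger_gap: 21.4
```

```bash
python3 - <<'E'
from pl import *
import json
p,T=lev(.095,0); json.dump({'p':[625.807,-160.201,240.12],'R':toolR(7.3).tolist()},open('cmd.json','w'))
p0,R0=load(); l=[-0.0269, 0.0, 0.0215, 0.0, 0.068, 0.0]
json.dump({'p':(p0+R0@np.array(l[:3])*1000).tolist(),'R':(R0@R.from_rotvec(l[3:]).as_matrix()).tolist()},open('cmd.json','w'))
print(load()[0], sensors.sense()['tool_pos'],sensors.sense()['contact_force'])
snap('wrist','w19.png'); snap('scene','s19.png')
W=[]
for th in np.linspace(.2725,.63,9)[1:]:
    p,T=lev(th,22*(th-.095)); W.append((p,T,0.0,-1))
plan(W)
E
python3 zz.py s19.png s19z.png 190 130 190 150 4
```

```text
[ 599.12503949 -163.61903797  218.62      ] [ 602.3843907  -162.96378021  223.60814724] [-2.7769788   1.78867012 12.31125008]
[[-0.0065, 0.0, 0.0058, 0.0, 0.017, 0.0, 0.0], [-0.0128, 0.0, 0.0118, 0.0, 0.034, 0.0, 0.0], [-0.0187, 0.0, 0.0181, 0.0, 0.052, 0.0, 0.0], [-0.0244, 0.0, 0.0247, 0.0, 0.069, 0.0, 0.0], [-0.0298, 0.0, 0.0315, 0.0, 0.086, 0.0, 0.0], [-0.0349, 0.0, 0.0386, 0.0, 0.103, 0.0, 0.0], [-0.0397, 0.0, 0.0459, 0.0, 0.12, 0.0, 0.0], [-0.0441, 0.0, 0.0535, 0.0, 0.137, 0.0, 0.0]]
```

View pics/w19.png

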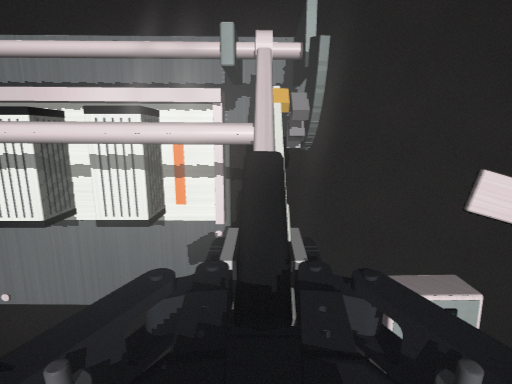

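View pics/s19z.png

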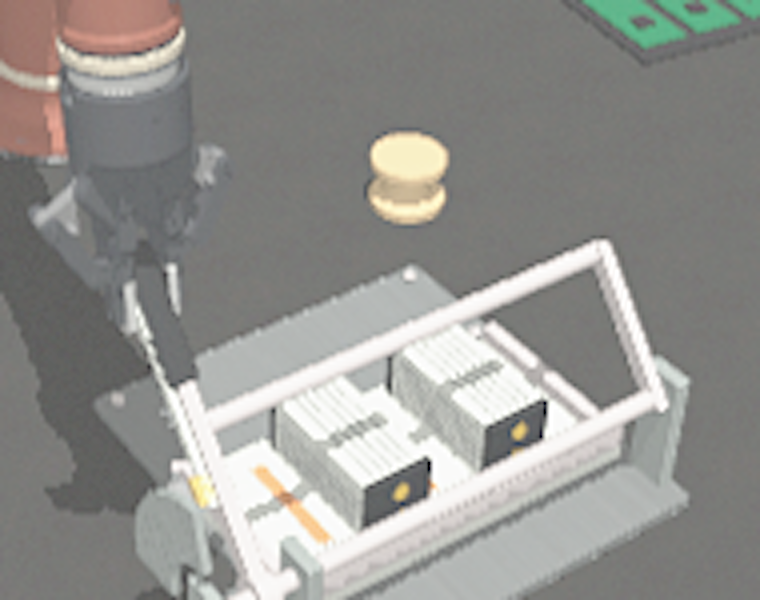

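>>> move_arm([
  [-0.0065,0.0,0.0058,0.0,0.017,0.0,0.0],
  [-0.0128,0.0,0.0118,0.0,0.034,0.0,0.0],
  [-0.0187,0.0,0.0181,0.0,0.052,0.0,0.0],
  [-0.0244,0.0,0.0247,0.0,0.069,0.0,0.0],
  [-0.0298,0.0,0.0315,0.0,0.086,0.0,0.0],
  [-0.0349,0.0,0.0386,0.0,0.103,0.0,0.0],
  [-0.0397,0.0,0.0459,0.0,0.12,0.0,0.0],
  [-0.0441,0.0,0.0535,0.0,0.137,0.0,0.0],
])

```text
time: 38.72
tool_pos: [557.6, -168.2, 163.7]
tool_rot: [[0.972, 0.125, 0.201], [0.122, -0.992, 0.026], [0.203, -0.0, -0.979]]
contact_force: [-7.1, 1.2, 10.2]
finger_gap: 21.8
```

```bash
python3 - <<'E'
from pl import *
s=sensors.sense(); print(s['tool_pos'].round(1),load()[0],s['joints'].round(1),s['finger_gap']); 
W=[]
for th in np.linspace(.63,1.0,9)[1:]:
    p,T=lev(th,22*(th-.095)); W.append((p,T,0.0,-1))
plan(W)
E
```

```text
[ 557.6 -168.2  163.7] [ 559.08932004 -168.74773192  162.24715489] [ 30.8  30.8 -20.3 106.8  10.9  33.5 -77.3] 21.755093949136427
[[-0.0053, 0.0, 0.0073, 0.0, 0.018, 0.0, 0.0], [-0.0102, 0.0, 0.0149, 0.0, 0.036, 0.0, 0.0], [-0.0148, 0.0, 0.0227, 0.0, 0.054, 0.0, 0.0], [-0.019, 0.0, 0.0308, 0.0, 0.071, 0.0, 0.0], [-0.0229, 0.0, 0.039, 0.0, 0.089, 0.0, 0.0], [-0.0263, 0.0, 0.0474, 0.0, 0.107, 0.0, 0.0], [-0.0294, 0.0, 0.056, 0.0, 0.125, 0.0, 0.0], [-0.032, 0.0, 0.0647, 0.0, 0.142, 0.0, 0.0]]
```

```bash
python3 - <<'E'
from pl import *
import json
T=toolR(7.3,11.8); json.dump({'p':[559.089,-168.748,162.247],'R':T.tolist()},open('cmd.json','w'))
W=[]
for th in np.linspace(.63,1.0,9)[1:]:
    p,T=lev(th,11.8); W.append((p,T,0.0,-1))
plan(W)
E
```

```text
[[-0.0056, 0.0, 0.0073, 0.0, 0.0, 0.0, 0.0], [-0.0109, 0.0, 0.0149, 0.0, 0.0, 0.0, 0.0], [-0.0158, 0.0, 0.0228, 0.0, 0.0, 0.0, 0.0], [-0.0204, 0.0, 0.0308, 0.0, 0.0, 0.0, 0.0], [-0.0245, 0.0, 0.0391, 0.0, 0.0, 0.0, 0.0], [-0.0283, 0.0, 0.0475, 0.0, 0.0, 0.0, 0.0], [-0.0317, 0.0, 0.0561, 0.0, 0.0, 0.0, 0.0], [-0.0347, 0.0, 0.0649, 0.0, 0.0, 0.0, 0.0]]
```

>>> move_arm([
  [-0.0056,0.0,0.0073,0.0,0.0,0.0,0.0],
  [-0.0109,0.0,0.0149,0.0,0.0,0.0,0.0],
  [-0.0158,0.0,0.0228,0.0,0.0,0.0,0.0],
  [-0.0204,0.0,0.0308,0.0,0.0,0.0,0.0],
  [-0.0245,0.0,0.0391,0.0,0.0,0.0,0.0],
  [-0.0283,0.0,0.0475,0.0,0.0,0.0,0.0],
  [-0.0317,0.0,0.0561,0.0,0.0,0.0,0.0],
  [-0.0347,0.0,0.0649,0.0,0.0,0.0,0.0],
])

```text
time: 39.72
tool_pos: [536.3, -170.8, 91.5]
tool_rot: [[0.972, 0.125, 0.198], [0.122, -0.992, 0.027], [0.2, -0.002, -0.98]]
contact_force: [-6.3, 1.8, 7.0]
finger_gap: 21.4
```

```bash
python3 - <<'E'
from pl import *
s=sensors.sense(); print(s['tool_pos'].round(1),load()[0],s['joints'].round(1),s['finger_gap']); 
W=[]
for th in np.linspace(1.0,1.14,6)[1:]:
    p,T=lev(th,11.8); W.append((p,T,0.0,-1))
W.append((p,T,0.0,-3))
plan(W)
E
```

```text
[ 536.3 -170.8   91.5] [ 538.56183911 -171.37758996   91.62249347] [ 29.5  35.6 -17.1 113.4  13.8  22.2 -78.7] 21.376763927639725
[[-0.0016, 0.0, 0.0053, 0.0, 0.0, 0.0, 0.0], [-0.0031, 0.0, 0.0107, 0.0, 0.0, 0.0, 0.0], [-0.0044, 0.0, 0.0162, 0.0, 0.0, 0.0, 0.0], [-0.0055, 0.0, 0.0217, 0.0, 0.0, 0.0, 0.0], [-0.0065, 0.0, 0.0272, 0.0, 0.0, 0.0, 0.0], [-0.0065, 0.0, 0.0272, 0.0, 0.0, 0.0, 0.0], [-0.0065, 0.0, 0.0272, 0.0, 0.0, 0.0, 0.0], [-0.0065, 0.0, 0.0272, 0.0, 0.0, 0.0, 0.0]]
```

>>> move_arm([
  [-0.0016,0.0,0.0053,0.0,0.0,0.0,0.0],
  [-0.0031,0.0,0.0107,0.0,0.0,0.0,0.0],
  [-0.0044,0.0,0.0162,0.0,0.0,0.0,0.0],
  [-0.0055,0.0,0.0217,0.0,0.0,0.0,0.0],
  [-0.0065,0.0,0.0272,0.0,0.0,0.0,0.0],
  [-0.0065,0.0,0.0272,0.0,0.0,0.0,0.0],
  [-0.0065,0.0,0.0272,0.0,0.0,0.0,0.0],
  [-0.0065,0.0,0.0272,0.0,0.0,0.0,0.0],
])

```text
time: 40.72
tool_pos: [535.3, -171.0, 65.8]
tool_rot: [[0.972, 0.125, 0.199], [0.122, -0.992, 0.025], [0.2, -0.001, -0.98]]
contact_force: [-12.0, 2.5, 22.2]
finger_gap: 21.4
```

```bash
python3 - <<'E'
from pl import *
s=sensors.sense(); print(s['tool_pos'].round(1),load()[0],s['joints'].round(1),s['finger_gap'],s['contact_force']); snap('scene','s20.png'); snap('wrist','w20.png')
E
python3 zz.py s20.png s20z.png 190 130 190 150 4
```

```text
[ 535.3 -171.    65.8] [ 537.76798094 -171.47928553   63.66807616] [ 28.4  37.9 -15.3 114.6  14.7  18.5 -79.4] 21.393888272242364 [-11.97952868   2.50866718  22.18492194]
```

View pics/s20z.png

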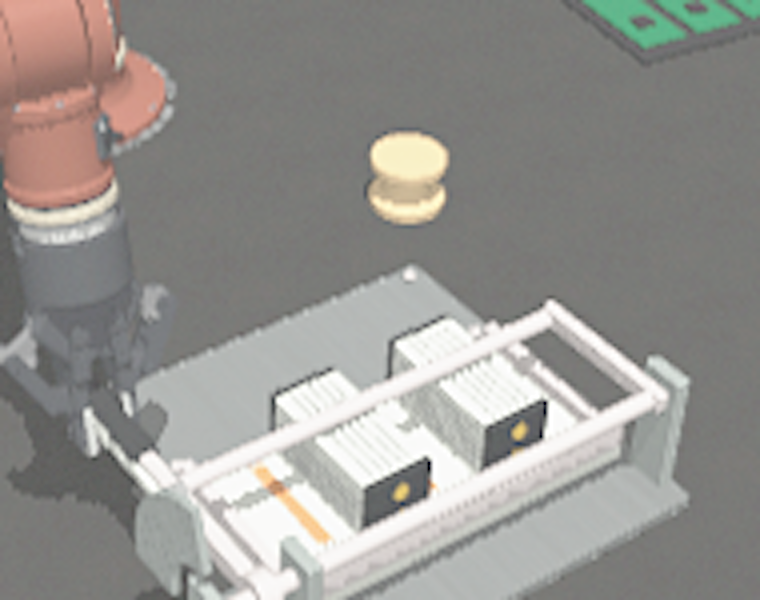

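View pics/w20.png

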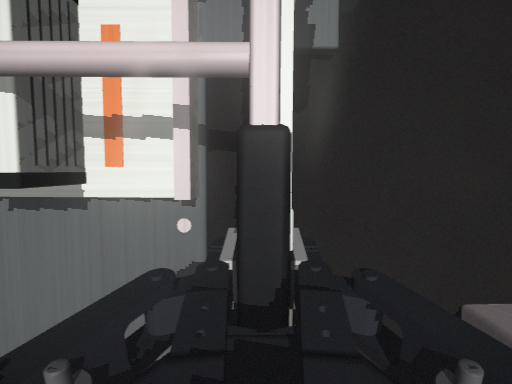

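```bash
python3 - <<'E'
from pl import *
im=cv2.imread('pics/s20.png'); C=cam('scene')
for th,col in ((1.1,(0,0,255)),(1.04,(255,0,0))):
    t=1.1-th
    for y in np.linspace(-150,150,13):
        r,c=proj(C,cr(175-110*np.cos(t),y,90+110*np.sin(t))); 
        cv2.circle(im,(int(c*8),int(r*8)),4,col,-1,shift=3)
im=cv2.resize(im[190:290,210:370],None,fx=5,fy=5); cv2.imwrite('pics/s20o.png',im)
E
```

```text
(no output)
```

View pics/s20o.png

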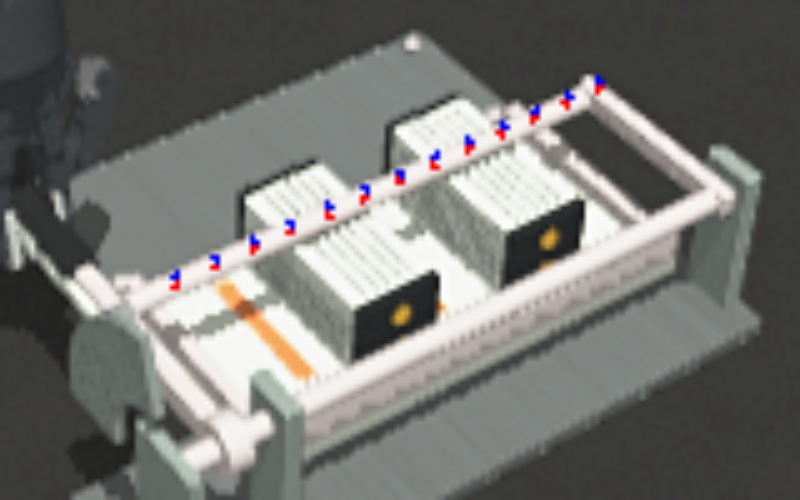

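>>> move_arm([
  [0.002,0.0,0.001,0.0,0.0,0.0,0.0],
  [0.002,0.0,0.002,0.0,0.0,0.0,0.0],
  [0.002,0.0,0.002,0.0,0.0,0.0,0.0],
])

```text
time: 41.2
tool_pos: [535.3, -171.0, 65.7]
tool_rot: [[0.973, 0.124, 0.195], [0.122, -0.992, 0.024], [0.196, 0.0, -0.981]]
contact_force: [-21.7, 2.0, 38.0]
finger_gap: 21.1
```

>>> move_arm([
  [-0.0035,0.0,-0.003,0.0,0.0,0.0,0.0],
  [-0.0035,0.0,-0.003,0.0,0.0,0.0,0.0],
  [-0.0035,0.0,-0.003,0.0,0.0,0.0,1],
  [-0.0035,0.0,-0.003,0.0,0.0,0.0,1],
  [-0.0035,0.0,-0.003,0.0,0.0,0.0,1],
  [-0.0035,0.0,-0.003,0.0,0.0,0.0,1],
  [-0.0035,0.0,-0.025,0.0,0.0,0.0,1],
  [-0.0035,0.0,-0.055,0.0,0.0,0.0,1],
])

```text
time: 42.2
tool_pos: [525.0, -172.6, 115.0]
tool_rot: [[0.971, 0.128, 0.2], [0.125, -0.992, 0.027], [0.202, -0.001, -0.979]]
contact_force: [-0.4, -0.0, 0.5]
finger_gap: 85.4
```

```bash
python3 - <<'E'
from pl import *
import json
p,R0=load(); p=p+R0@np.array([2-3.5,0,2-55.]); json.dump({'p':p.tolist(),'R':R0.tolist()},open('cmd.json','w'))
s=sensors.sense(); print(s['tool_pos'].round(1),p,s['joints'].round(1),s['finger_gap'],s['contact_force'])
plan([((500,-200,230),toolR(20),1,45),((450,-280,280),toolR(20),1,-3),((450,-280,280),toolR(20),0.0,-3)])
E
```

```text
[ 525.  -172.6  115. ] [ 525.5611409  -173.04301781  115.24130369] [ 31.5  32.9 -18.9 113.9  13.1  24.5 -77.6] 85.4217027618562 [-0.41247407 -0.01069137  0.47232731]
[[-0.0016, 0.0078, -0.0394, 0.008, -0.068, -0.074, 1], [-0.0031, 0.0157, -0.0788, 0.015, -0.137, -0.147, 1], [-0.0047, 0.0235, -0.1182, 0.023, -0.205, -0.221, 1], [-0.0208, 0.0478, -0.1386, 0.023, -0.205, -0.221, 1], [-0.0369, 0.0722, -0.159, 0.023, -0.205, -0.221, 1], [-0.053, 0.0965, -0.1794, 0.023, -0.205, -0.221, 1], [-0.053, 0.0965, -0.1794, 0.023, -0.205, -0.221, 0.0], [-0.053, 0.0965, -0.1794, 0.023, -0.205, -0.221, 0.0]]
[[0.0, 0.0, 0.0, 0.0, 0.0, 0.0, 0.0]]
```

>>> move_arm([
  [-0.0016,0.0078,-0.0394,0.008,-0.068,-0.074,1],
  [-0.0031,0.0157,-0.0788,0.015,-0.137,-0.147,1],
  [-0.0047,0.0235,-0.1182,0.023,-0.205,-0.221,1],
  [-0.0208,0.0478,-0.1386,0.023,-0.205,-0.221,1],
  [-0.0369,0.0722,-0.159,0.023,-0.205,-0.221,1],
  [-0.053,0.0965,-0.1794,0.023,-0.205,-0.221,1],
  [-0.053,0.0965,-0.1794,0.023,-0.205,-0.221,0.0],
  [-0.053,0.0965,-0.1794,0.023,-0.205,-0.221,0.0],
])

```text
time: 43.2
tool_pos: [450.3, -278.7, 279.7]
tool_rot: [[0.939, 0.343, -0.001], [0.343, -0.939, 0.001], [-0.0, -0.002, -1.0]]
contact_force: [-0.6, -0.5, 0.3]
finger_gap: 51.6
```

>>> move_arm([
  [0.0,0.0,0.0,0.0,0.0,0.0,0.0],
  [0.0,0.0,0.0,0.0,0.0,0.0,0.0],
])

```text
time: 43.45
tool_pos: [450.5, -278.9, 279.7]
tool_rot: [[0.939, 0.344, -0.001], [0.344, -0.939, 0.001], [-0.001, -0.001, -1.0]]
contact_force: [0.1, 0.0, -0.5]
finger_gap: 12.2
```

```bash
python3 - <<'E'
from pl import *
s=sensors.sense(); print(s['tool_pos'].round(1),load()[0],s['joints'].round(1),s['finger_gap'])
C=cam('wrist'); snap('wrist','w21.png');snap('scene','s21.png');snap('top','t21.png')
L=[(c,d) for c in ['wrist','top','scene'] for d in landmark_of(c,'start_top')[:2]]
for c,d in L: print(c,np.round(d['pixel'],1),d['score'],onz(C if c=='wrist' else cam(c),d['pixel'],66).round(1))
E
python3 zz.py s21.png s21z.png 80 180 290 170 2.7
python3 zz.py t21.png t21z.png 160 110 240 160 3.3
```

```text
[ 450.5 -278.9  279.7] [ 449.97419369 -280.01450722  280.01182248] [ 46.7  23.5 -25.3  96.7  11.1  62.4 -51.8] 12.22824481445937
wrist [229.4 337.4] 0.62 [ 404.5 -396.3   66. ]
scene [232.2 125.6] 0.41 [ 391.2 -387.2   66. ]
scene [236.9 213.7] 0.22 [ 520.8 -171.5   66. ]
```

View pics/w21.png

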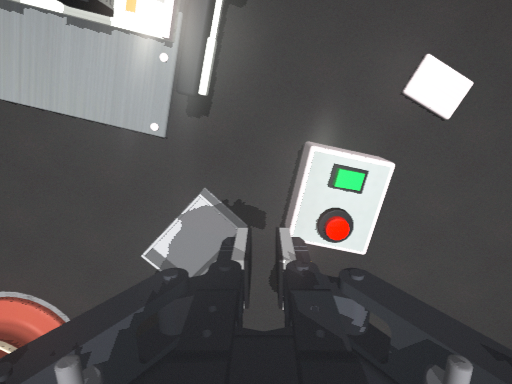

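View pics/s21z.png

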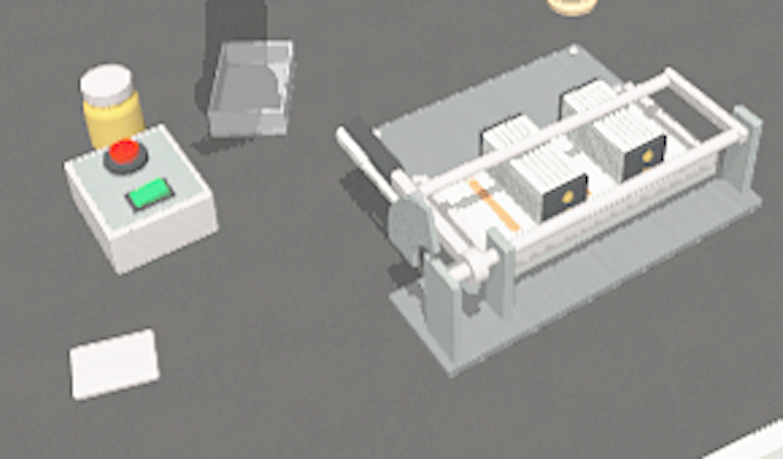

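View pics/t21z.png

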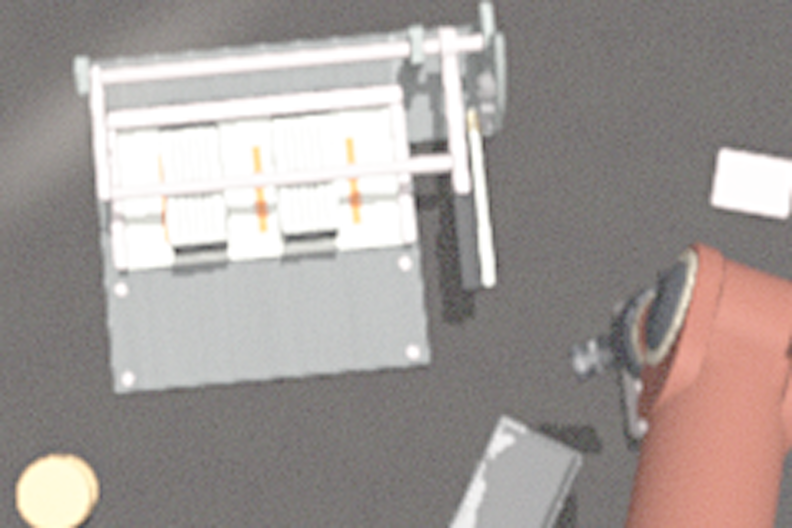

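```bash
python3 - <<'E'
from pl import *
C=cam('wrist'); r1=ray(C,(229.4,337.8)); r2=ray(cam('scene'),(180+152/2.7-.3,80+123.5/2.7-.3))
ct=cam('top'); r3=ray(ct,(229,372))
print(tri([r1,r2]),tri([r1,r2,r3]),onz(ct,(229,372),70))
s=sensors.sense(); print(s['finger_gap'],s['time'])
E
```

```text
(array([ 406.84755006, -393.94424503,   68.71903904]), [np.float64(3.2482118401094127), np.float64(3.248211840109489)]) (array([ 406.3078939 , -393.80740101,   68.10902143]), [np.float64(3.418754511639617), np.float64(3.1144417073846005), np.float64(0.5446837226334373)]) [ 406.0366479  -392.84135893   70.        ]
-0.07974157487661676 43.75
```

```bash
python3 - <<'E'
from pl import *
T=toolR(20)
plan([((406,-395,140),T,0.0,45),((406,-395,78),T,0.0,-3),((406,-395,78),T,0.0,-1)])
E
```

```text
[[-0.0161, 0.0186, 0.028, 0.0, 0.0, 0.0, 0.0], [-0.0323, 0.0372, 0.056, 0.0, 0.0, 0.0, 0.0], [-0.0484, 0.0558, 0.084, 0.0, 0.0, 0.0, 0.0], [-0.0645, 0.0744, 0.112, 0.0, 0.0, 0.0, 0.0], [-0.0807, 0.093, 0.14, 0.0, 0.0, 0.0, 0.0], [-0.0807, 0.093, 0.1607, 0.0, 0.0, 0.0, 0.0], [-0.0807, 0.093, 0.1813, 0.0, 0.0, 0.0, 0.0], [-0.0807, 0.093, 0.202, 0.0, 0.0, 0.0, 0.0]]
[[0.0, 0.0, 0.0, 0.0, 0.0, 0.0, 0.0]]
```

>>> move_arm([
  [-0.0161,0.0186,0.028,0.0,0.0,0.0,0.0],
  [-0.0323,0.0372,0.056,0.0,0.0,0.0,0.0],
  [-0.0484,0.0558,0.084,0.0,0.0,0.0,0.0],
  [-0.0645,0.0744,0.112,0.0,0.0,0.0,0.0],
  [-0.0807,0.093,0.14,0.0,0.0,0.0,0.0],
  [-0.0807,0.093,0.1607,0.0,0.0,0.0,0.0],
  [-0.0807,0.093,0.1813,0.0,0.0,0.0,0.0],
  [-0.0807,0.093,0.202,0.0,0.0,0.0,0.0],
])

```text
time: 44.75
tool_pos: [406.0, -395.4, 77.6]
tool_rot: [[0.94, 0.341, -0.0], [0.341, -0.94, -0.0], [-0.0, 0.0, -1.0]]
contact_force: [-0.8, -0.1, -0.1]
finger_gap: -0.4
```

>>> move_arm([
  [0.0,0.0,0.0,0.0,0.0,0.0,0.0],
  [0.0,0.0,0.0,0.0,0.0,0.0,0.0],
])

```text
time: 45.0
tool_pos: [406.3, -395.3, 78.9]
tool_rot: [[0.94, 0.342, 0.0], [0.342, -0.94, -0.001], [-0.0, 0.001, -1.0]]
contact_force: [-0.2, -0.8, 0.2]
finger_gap: 0.0
```

```bash
python3 - <<'E'
from pl import *
s=sensors.sense(); print(s['tool_pos'],s['joints'].round(1)); snap('wrist','w22.png'); snap('scene','s22.png')
E
python3 zz.py s22.png s22z.png 80 190 110 90 6
```

```text
[ 406.28367546 -395.29897626   78.86764668] [ 53.9  40.1 -18.9 104.3  19.5  38.8 -46.2]
```

View pics/w22.png

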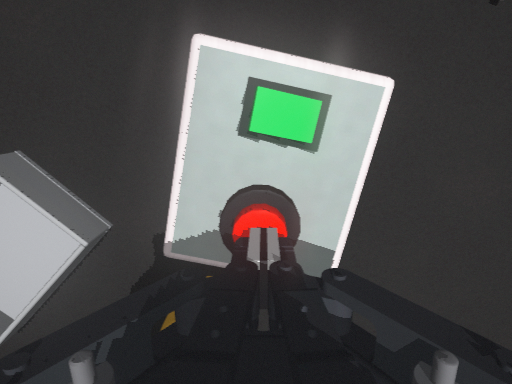

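View pics/s22z.png

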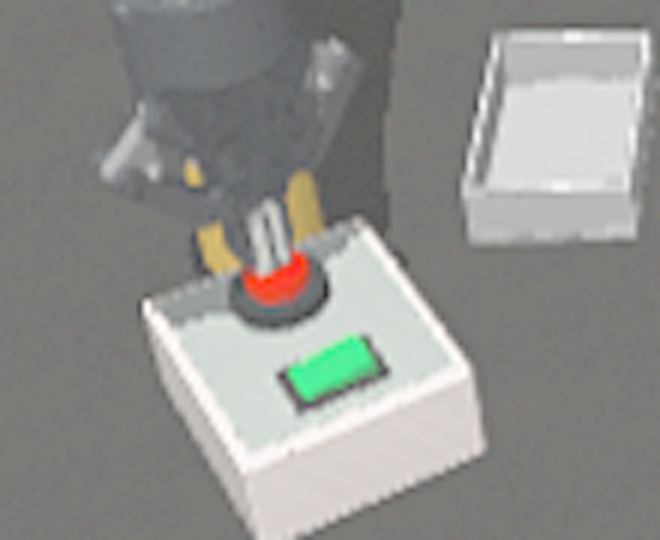

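>>> move_arm([
  [0.002,0.0,0.004,0.0,0.0,0.0,0.0],
  [0.002,0.0,0.008,0.0,0.0,0.0,0.0],
  [0.002,0.0,0.011,0.0,0.0,0.0,0.0],
  [0.002,0.0,0.014,0.0,0.0,0.0,0.0],
  [0.002,0.0,0.014,0.0,0.0,0.0,0.0],
])

```text
time: 45.72
tool_pos: [408.1, -395.3, 70.5]
tool_rot: [[0.94, 0.341, -0.001], [0.341, -0.94, -0.005], [-0.002, 0.004, -1.0]]
contact_force: [-9.7, 5.0, 39.1]
finger_gap: 0.1
```

```bash
python3 - <<'E'
from pl import *
s=sensors.sense(); print(s['tool_pos'],s['contact_force']); snap('wrist','w23.png'); snap('scene','s23.png')
E
python3 zz.py s23.png s23z.png 90 200 80 60 9;python3 zz.py w23.png w23z.png 160 140 200 150 4
```

```text
[ 408.05257488 -395.26460655   70.49187132] [-9.70102575  5.03882965 39.11256541]
```

View pics/s23z.png

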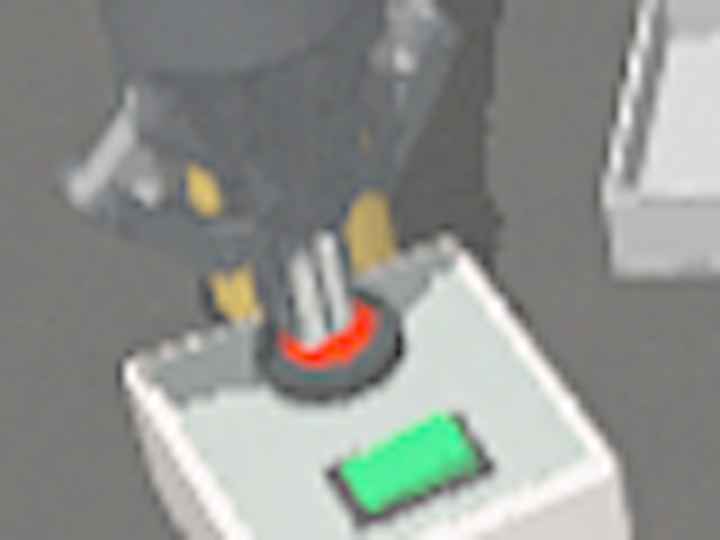

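View pics/w23z.png

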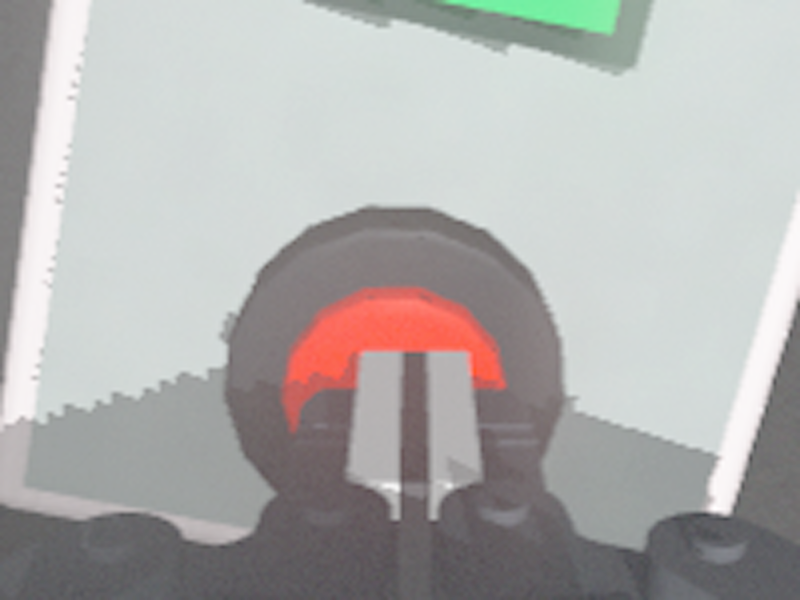

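>>> move_arm([
  [0.0,0.0,-0.008,0.0,0.0,0.0,0.0],
  [0.0,0.0,-0.016,0.0,0.0,0.0,0.0],
  [0.0055,0.0,-0.016,0.0,0.0,0.0,0.0],
  [0.0055,0.0,-0.016,0.0,0.0,0.0,0.0],
])

```text
time: 46.32
tool_pos: [413.7, -391.5, 79.5]
tool_rot: [[0.939, 0.343, -0.001], [0.343, -0.939, 0.001], [-0.0, -0.002, -1.0]]
contact_force: [0.6, 0.2, -0.2]
finger_gap: -0.1
```

```bash
python3 - <<'E'
from pl import *
s=sensors.sense(); print(s['tool_pos'],s['contact_force']); snap('wrist','w24.png'); snap('scene','s24.png')
E
python3 zz.py s24.png s24z.png 90 200 80 60 9;python3 zz.py w24.png w24z.png 160 140 200 150 4
```

```text
[ 413.65125868 -391.46674898   79.45299014] [ 0.62059236  0.17636744 -0.17113441]
```

View pics/s24z.png

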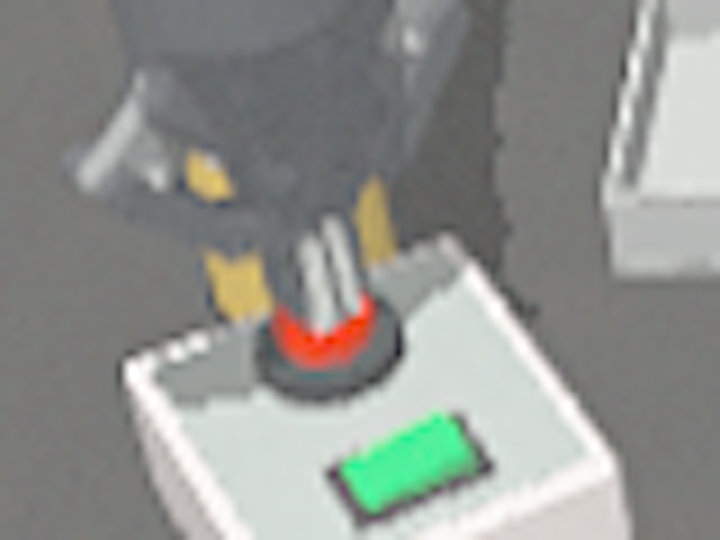

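View pics/w24z.png

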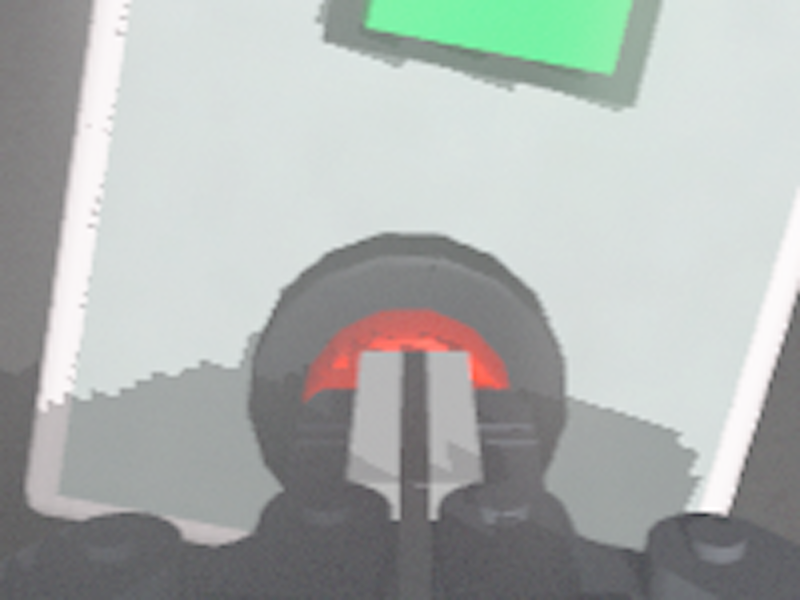

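>>> move_arm([
  [0.0,0.0,0.003,0.0,0.0,0.0,0.0],
  [0.0,0.0,0.006,0.0,0.0,0.0,0.0],
  [0.0,0.0,0.006,0.0,0.0,0.0,0.0],
])

```text
time: 46.8
tool_pos: [412.9, -392.4, 74.2]
tool_rot: [[0.94, 0.342, -0.001], [0.342, -0.94, 0.0], [-0.001, -0.0, -1.0]]
contact_force: [-0.3, 0.6, 4.0]
finger_gap: 0.2
```

>>> move_arm([
  [0.0,0.0,0.002,0.0,0.0,0.0,0.0],
  [0.0,0.0,0.004,0.0,0.0,0.0,0.0],
  [0.0,0.0,0.004,0.0,0.0,0.0,0.0],
])

```text
time: 47.18
tool_pos: [412.9, -392.4, 71.1]
tool_rot: [[0.94, 0.342, -0.001], [0.342, -0.94, -0.001], [-0.001, 0.0, -1.0]]
contact_force: [-1.9, 1.3, 8.6]
finger_gap: -0.4
```

>>> move_arm([
  [0.0,0.0,0.0015,0.0,0.0,0.0,0.0],
  [0.0,0.0,0.003,0.0,0.0,0.0,0.0],
  [0.0,0.0,0.003,0.0,0.0,0.0,0.0],
  [0.0,0.0,0.003,0.0,0.0,0.0,0.0],
])

```text
time: 47.68
tool_pos: [413.0, -392.5, 70.8]
tool_rot: [[0.94, 0.342, -0.001], [0.342, -0.94, -0.002], [-0.002, 0.002, -1.0]]
contact_force: [-6.4, 4.7, 24.8]
finger_gap: -0.0
```

>>> move_arm([
  [0.0,0.0,-0.02,0.0,0.0,0.0,0.0],
  [0.0,0.0,-0.05,0.0,0.0,0.0,0.0],
  [0.0,0.0,-0.09,0.0,0.0,0.0,0.0],
  [0.0,0.0,-0.13,0.0,0.0,0.0,0.0],
  [0.0,0.0,-0.17,0.0,0.0,0.0,0.0],
  [0.0,0.0,-0.17,0.0,0.0,0.0,0.0],
  [0.0,0.0,-0.17,0.0,0.0,0.0,0.0],
])

```text
time: 48.55
tool_pos: [412.3, -392.3, 236.2]
tool_rot: [[0.94, 0.342, -0.002], [0.342, -0.94, 0.001], [-0.002, -0.001, -1.0]]
contact_force: [-0.6, 0.5, -0.2]
finger_gap: 0.0
```

```bash
python3 - <<'E'
from pl import *
s=sensors.sense(); print(s['tool_pos'],s['time']); snap('scene','s25.png'); snap('top','t25.png')
E
python3 zz.py s25.png s25z.png 80 160 310 180 2.5;python3 zz.py t25.png t25z.png 140 100 260 190 3
```

```text
[ 412.32664307 -392.33114526  236.24974766] 48.55
```

View pics/s25z.png

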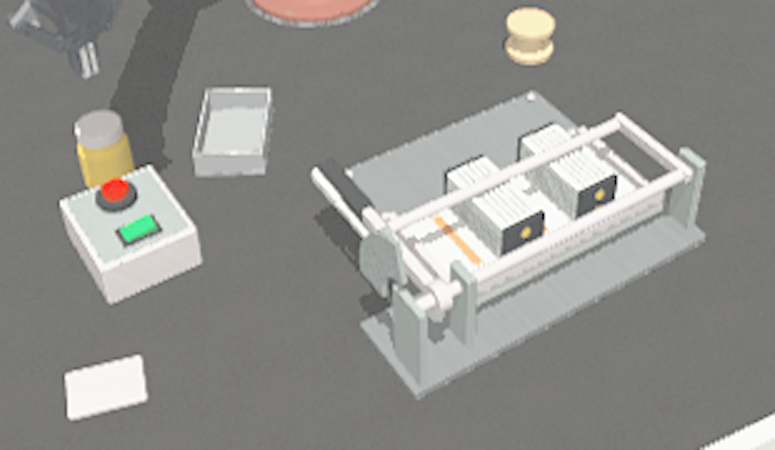

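View pics/t25z.png

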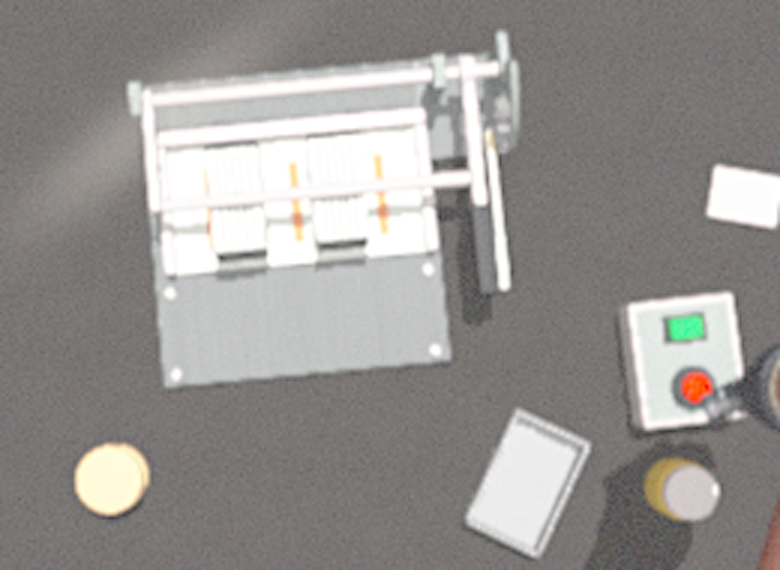

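```bash
python3 -c "
from rig import order; print(order.job_done())"
```

```text
the job is handed in; nothing more can be done
None
```

I finished all three steps in order and handed the job in at about 48.6 s. The hand-in gave no verdict.

- **Modules:** Only two modules were present. Both now lie flat and lengthways on the bed, side by side at about y = -45 and +61 mm. Their near ends are about 8 mm past the step, and both clear the back stop. The first was knocked about 45 mm sideways after I laid it, ending up slightly over the step, so I pushed it back fully onto the bed.
- **Lever:** I squeezed the paddle and swung the lever down to its stop. When I pushed harder, the force rose from 22 to 38 N with no further movement. In the last pictures the bail bar lies over both modules.
- **Button:** I pressed it twice, both times after the lever was down. The first press was a little off centre and reached 39 N. The second was centred and went through the spring travel to a hard stop at 25 N. The button sprang back afterwards.
- **Bystanders:** The jar, inductor, enclosure half and shield lid look untouched, and the arm was clear of everything at hand-in.

Two readings disagreed with what I expected:

- **Grip on the lever:** The gripper read 21.6 mm instead of the stated 24 mm for paddle and bar, but the lever passed all three pawl stops freely.
- **Button height:** The button top came out about 7 mm higher on contact (about 76 mm) than the cameras had put it (about 69 mm).

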